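Put the cell pack away in the spring-lid parts box

ROBOT

A 6-joint arm with a two-finger parallel gripper is mounted at the origin on a cart in front of the work surface, level with it; the furniture and walls round the work are solid. World frame = base frame: x ahead of the robot, y to its left, z up, the work surface at z = 0. Lengths are in m, angles in rad, forces in N, time in s.
With the tool pointing down it reaches from about 0.225 to 0.875 m from the base axis. Payload 3.4 kg.
Tool frame: the origin (TCP) lies at the very end of the fingers, on their centre line; the grasp point (between the pads) lies env.grip_depth behind it (env.grip_depth is the distance from the TCP to the grasp point, in m); x points along the fingers, z is the direction in which the jaws open and shut, and the axes are right-handed (so a half turn about x gives the same grasp; the last joint's range is limited). The gripper opens to 85 mm and grips with 20 to 120 N. Pads are 22 mm wide; open, the fingers measure 114 mm over their backs; the gripper's body (76 mm by 85 mm) begins 54 mm behind the grasp point. The pads swing forward as they close: fully open they stand 13 mm farther back than shut.
Start: joints at [0.984, 0.276, 1.505, -0, 1.361, -0.121], TCP at [0.258, 0.514, 0.231] pointing down, gripper open.
Joint ranges: [-2.89, 2.89], [-0.75, 2.08], [0.22, 2.7], [-1.18, 4.32], [0.11, 2.71], [-2.7, 2.7]. Speed limits (rad/s): [2.57, 2.57, 3.14, 3.14, 3.14, 3.14].

INTERFACE

Orientations are given as a 3x3 rotation matrix whose columns are the frame's x, y, z axes.
In Python, from cell import env, imaging, ticket gives the robot as it stands.
- The arm moves only by the shell command python3 -m crank 'ROWS' [OPENING] [FORCE]. ROWS is JSON, one flat list of numbers, 6 for each row, row after row: the shift along the tool's x, y, z in mm, then the turn, a rotation vector about the tool's x, y, z in rad. In form: [tx, ty, tz, ax, ay, az, tx, ty, tz, ax, ay, az, ...]. A call has 1 to 10 rows; each row shifts and turns the commanded pose from where the row before left it, along the tool's axes as they then stand; what a row does not reach is not made up. A row lasts 1/10 s, in which the tool goes at most 50 mm and 8.59 degrees, less where a joint would pass 70% of its speed; a pose out of reach is approached as far as the arm can. A call with a gripper value outside its range is refused whole. OPENING is the opening in per cent of the stroke, from 0 (shut) to 100 (fully open), set as the call begins (- or left out, the last holds). The fingers move at their own pace and stop on an object; FORCE is the grip in N (left out, the last holds). Time passes only in rows, so rows that do not move let the fingers close. It gives the time, the measured TCP pose, the force and the opening at its end, in the units of the state.
- env.sense(): the state, without advancing time (a new reading comes with each control period).
- imaging.camera(name): name is "scene" or "side" or "wrist"; returns a dict with "frame" (400x640x3 uint8, red, green, blue), "z_map" (400x640 float32, m along the optical axis (not along the pixel's ray), 0 where there is no reading), "fov_y" (degrees; the focal length in pixels is half the picture's height over the tangent of half this angle, whatever the lens; pixels are square), "cx", "cy" (the principal point, pixels), "world_from_camera" (4x4, takes a point from camera to world coordinates). Camera axes: x right, y down, z forward; pixel columns grow to the right and rows downward; lengths in m; the calibration is good to about 2 mm. A picture is of the moment at which its call begins.
- ticket.finish_job(): hands the job in, once; it reports no verdict.
The state is a dict: "t": time; "joint_positions": joint angles; "qvel": joint speeds; "effort": joint torques, N m; "eef_pos": TCP position; "tcp_rot": TCP orientation; "contact_force": force on the tool from outside, world axes, zero at the start; "torque": the same for the moment, N m; "finger_gap": finger opening in m.
Only numpy, scipy, OpenCV 4.12 (cv2) and the standard library are available. Lean on these libraries where they do the work, as an engineer would, in place of code of your own. Each camera call takes 0.05 s, during which the arm holds its last target.

TASK

Put the pack of three taped cells away in the blue parts box. Gently push the box's spring-loaded lid open by the black upright plate on its front edge, feeling for the point where it tips over and stands open by itself against its stop, without letting it snap shut and without forcing it against the stop; then lay the pack flat on the floor of the box, and leave the lid standing open. Leave the bottle, the solder reel and the meter near the work where they are.

Things in the scene. Friction and masses are not known exactly. Their poses are not given: they have to be found in the camera images.
- parts_box: blue metal parts box, fixed, 130 (its x) x 120 (its y) x 60 mm high without the lid, empty; origin at the centre of its underside on the desk; +x points from the front to the hinge at the back, y left, z up. Walls 4 mm thick, inner floor 18 mm above the desk, inner space x -61..+61, y -56..+56 mm.
- lid_hinge (a point): middle of the lid's hinge axis, on the top of the box's back wall (box x +65 mm, 60 mm above the desk); axes as the box, the hinge axis lies along y. Two 78 mm long steel rest arms stand up behind it, at box y -45 and +45 mm: the open lid leans on them. Friction dragging the pull plate towards the lid works against opening; outward drag helps.
- lid (a joint): opening angle, rad: 0 closed, pi/2 upright. Spring and weight press it shut with 3 to 6 N at the pull plate, fading to 0 at the balance point, then carry it over to a rigid stop and hold it there, off the finger. The balance point differs each time and must be felt: 1.4 to 2.0, the stop 0.1 to 0.35 beyond. Let go earlier, it snaps shut. Too much: over 14 N on the lid, or 9 N past 1.3 rad.
- pack_center (a point): centre of the pack of three taped cells (two green, one magenta), lying on the desk: 55 (its x) x 65 (its y, along the cells) x 18 mm, 0.14 kg; the point is 9 mm above its underside, z up. Grasp it across its 55 mm x width.
- clear_bottle: small pale bottle with a dark cap, 30 mm across, 50 mm high, standing; origin at the centre of its underside. Bystander, leave it.
- spool: reel of solder, 52 mm across, 35 mm high, standing; origin at the centre of its underside. Bystander, leave it.
- meter: black handheld meter, 46 x 62 x 125 mm, standing; origin at the centre of its underside. Bystander, leave it.
- lid_pull (a point): middle of the front face of the lid's black upright pull plate, 24 mm below its top edge; turns with the lid (closed: axes as the box; 130 mm in front of the hinge axis, 60 mm above it). The plate stands square on the lid's front edge: 70 mm wide (y), 6 mm thick, 84 mm high from the lid's underside. The lid is a flat plate 6 mm thick, its underside in the plane of the hinge axis.
- box_floor (a point): centre of the box's inner floor, 18 mm above the desk; axes as the box

How it is judged:
By the outcome, as a careful person would: the job done as asked, in the order asked, and still so for the second after the job is handed in, with the robot touching nothing.
It also fails if it takes over 72 s, if anything falls off the work surface, if the arm or the gripper's body presses on something with over 40 N, if the wrist force passes 120 N, or if a joint passes its speed limit or range.

## Working session

There is one attempt and no reset: what is moved stays moved. The work goes in short steps, Python scripts to look and compute and a shell command to move; the robot and the scene stay as the last step left them, time stands still between calls to the robot, and variables do not carry over. Pictures are saved under pics/ and viewed, and the job is handed in when it is done.

```bash
ls; mkdir -p pics; cat > h.py <<'E'
import numpy as np, cv2
from cell import env, imaging, ticket
def grab(n,f):
    c=imaging.camera(n); cv2.imwrite('pics/'+f,c['frame'][:,:,::-1]); np.savez('pics/'+f[:-4]+'.npz',**c); return c
def pts(c):
    f=200/np.tan(np.radians(c['fov_y'])/2); z=c['z_map']; v,u=np.mgrid[0:400,0:640]
    p=np.stack([(u-c['cx'])/f*z,(v-c['cy'])/f*z,z],-1)
    T=c['world_from_camera']; return p@T[:3,:3].T+T[:3,3]
E
python3 - <<'E'
from h import *
np.set_printoptions(precision=4,suppress=True)
print(env.sense(),env.grip_depth)
for n in ['scene','side','wrist']:
    c=grab(n,n+'0.png'); print(n,c['fov_y'],c['cx'],c['cy'],c['world_from_camera'],(c['z_map']>0).mean())
E
```

```text
pics
{'t': 0.0, 'joint_positions': array([ 0.984 ,  0.2766,  1.5062,  0.    ,  1.3607, -0.121 ]), 'qvel': array([-0.0015,  0.0006,  0.0004, -0.0023,  0.0006,  0.0005]), 'effort': array([ -0.0008, -41.6784, -24.5804,  -0.0005,   0.0113,   0.    ]), 'eef_pos': array([0.2579, 0.5133, 0.2304]), 'tcp_rot': array([[-0.001 , -0.8935,  0.4491],
       [-0.0016,  0.4491,  0.8935],
       [-1.    ,  0.0002, -0.0019]]), 'contact_force': array([ 0.1903, -0.0012, -1.0092]), 'torque': array([ 0.0191, -0.0092,  0.0346]), 'finger_gap': 0.08531002094187123} 0.0187
scene 47.189751141621585 318.19465253467973 201.41687397549973 [[ 0.744  -0.3531  0.5672 -0.1477]
 [-0.668  -0.3757  0.6424 -0.7448]
 [-0.0137 -0.8568 -0.5154  0.7093]
 [ 0.      0.      0.      1.    ]] 0.99619921875
side 53.54026980921372 319.1315515868938 206.62223078271728 [[ 0.9989 -0.0313  0.0337  0.4642]
 [-0.0453 -0.5411  0.8398 -0.8924]
 [-0.008  -0.8404 -0.5419  0.6729]
 [ 0.      0.      0.      1.    ]] 0.9959609375
wrist 61.09422932965838 319.61792662668074 201.2956850685547 [[ 0.4486  0.8513  0.272   0.1883]
 [ 0.8937 -0.427  -0.1376  0.5478]
 [-0.001   0.3048 -0.9524  0.3729]
 [ 0.      0.      0.      1.    ]] 0.9959140625
```

View pics/scene0.png

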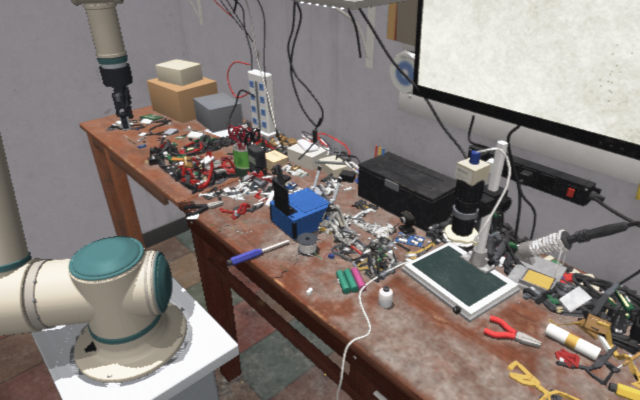

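View pics/side0.png

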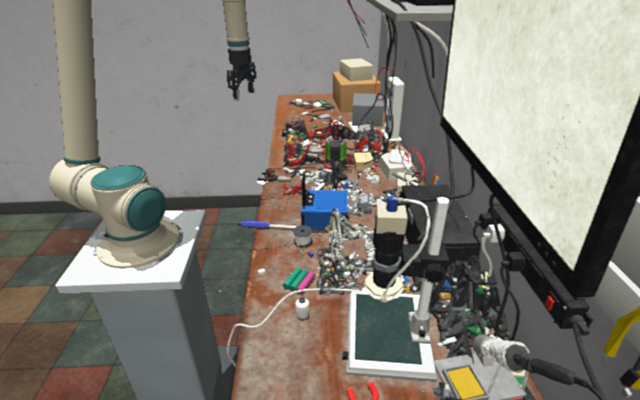

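View pics/wrist0.png

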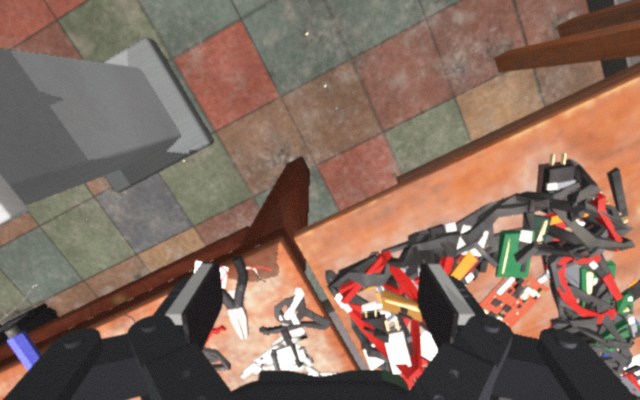

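The scene view shows the blue box near (300,212) with its black plate at (282,195). The pack is at (351,279), the bottle at (386,297) and the reel at (307,241). I'll enlarge it and measure.

```bash
cat > m.py <<'E'
from h import *
np.set_printoptions(precision=4,suppress=True)
for n in ['scene0','side0']:
    c=np.load(f'pics/{n}.npz'); P=pts(c); fr=c['frame']; hsv=cv2.cvtColor(fr,cv2.COLOR_RGB2HSV)
    x,y,z=P[...,0],P[...,1],P[...,2]
    ok=(x>0.2)&(x<0.9)&(abs(y)<0.6)&(z>-.02)&(z<0.25)
    def rep(name,m):
        m=(m&ok).astype(np.uint8)
        k,l,s,ce=cv2.connectedComponentsWithStats(m)
        for i in range(1,k):
            if s[i,4]>40:
                q=P[l==i]; print(n,name,s[i],ce[i].round(),'min',np.percentile(q,2,0),'max',np.percentile(q,98,0),'med',np.median(q,0))
    H,S,V=[hsv[...,i] for i in range(3)]
    rep('blue',(H>100)&(H<125)&(S>120))
    rep('green',(H>60)&(H<95)&(S>100))
    rep('mag',(H>145)&(H<172)&(S>80))
    x0,y0=(220,130) if n=='scene0' else (230,130)
    cr=fr[y0:y0+200,x0:x0+260][:,:,::-1]; cv2.imwrite(f'pics/{n}_crop.png',cv2.resize(cr,None,fx=3,fy=3,interpolation=cv2.INTER_CUBIC)[:600,:780])
E
python3 m.py
```

```text
scene0 blue [ 271  188   58   49 1641] [301. 212.] min [0.4525 0.0218 0.0114] max [0.5767 0.1374 0.0709] med [0.5022 0.0551 0.0646]
scene0 blue [231 250  30  15 196] [245. 256.] min [0.2786 0.0414 0.0047] max [0.3495 0.0615 0.0198] med [0.3096 0.0501 0.0142]
scene0 green [337 269  21  24 308] [347. 281.] min [ 0.4057 -0.2129  0.0062] max [ 0.4556 -0.151   0.0194] med [ 0.4293 -0.1855  0.0158]
scene0 mag [351 267  14  22 139] [357. 277.] min [ 0.4375 -0.2202  0.007 ] max [ 0.4747 -0.16    0.0192] med [ 0.4555 -0.1942  0.0162]
side0 blue [ 302  190   46   39 1236] [324. 207.] min [0.4584 0.0224 0.0121] max [0.5802 0.1373 0.0699] med [0.5116 0.0469 0.0656]
side0 blue [241 220  28   8 156] [254. 224.] min [0.2782 0.041  0.003 ] max [0.3509 0.0611 0.0182] med [0.3134 0.0497 0.0125]
side0 blue [444 281   7   9  51] [447. 285.] min [ 0.7515 -0.2925  0.0648] max [ 0.767  -0.2759  0.0819] med [ 0.7605 -0.286   0.0724]
side0 green [284 268  24  22 282] [295. 279.] min [ 0.4094 -0.2144  0.0053] max [ 0.4574 -0.1536  0.0184] med [ 0.433  -0.1866  0.0154]
side0 green [475 287   8   7  42] [479. 290.] min [ 0.8037 -0.3227  0.0791] max [ 0.8207 -0.3125  0.0926] med [ 0.8122 -0.3195  0.087 ]
side0 green [467 324  15  12  94] [474. 330.] min [ 0.7727 -0.3925  0.0412] max [ 0.8007 -0.3724  0.0507] med [ 0.7861 -0.3843  0.0461]
side0 mag [297 272  18  18 151] [306. 281.] min [ 0.44   -0.2196  0.0071] max [ 0.4768 -0.1671  0.0187] med [ 0.4596 -0.195   0.0156]
```

View pics/scene0_crop.png

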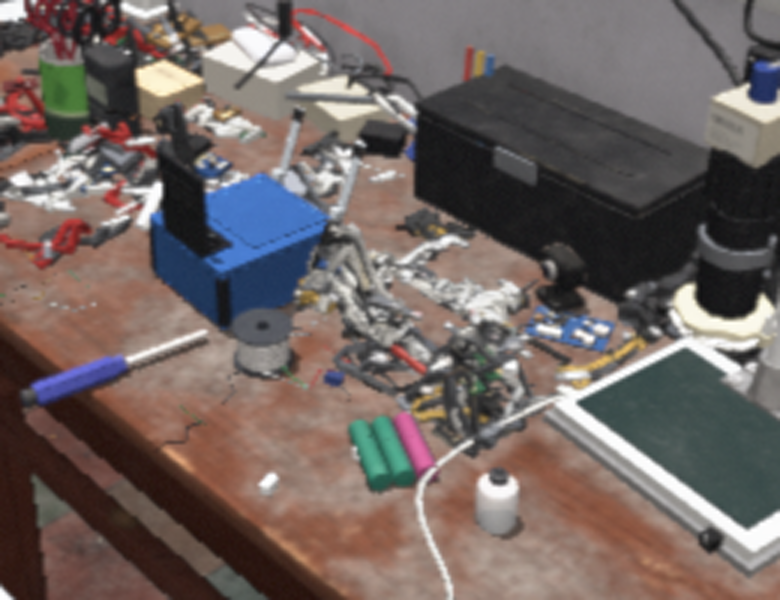

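View pics/side0_crop.png

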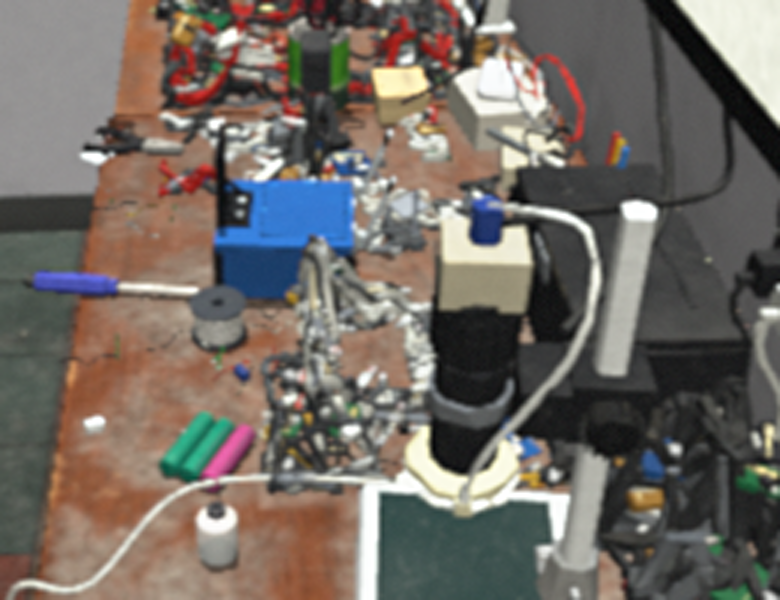

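```bash
cat > m2.py <<'E'
from h import *
np.set_printoptions(precision=4,suppress=True)
for n in ['scene0','side0']:
    c=np.load(f'pics/{n}.npz'); P=pts(c); fr=c['frame']; hsv=cv2.cvtColor(fr,cv2.COLOR_RGB2HSV)
    x,y,z=P[...,0],P[...,1],P[...,2]; H,S,V=[hsv[...,i] for i in range(3)]
    def r(name,m):
        q=P[m][:,:2].astype(np.float32)
        print(n,name,len(q),cv2.minAreaRect(q), 'zmed',np.median(P[m][:,2]),'z98',np.percentile(P[m][:,2],98))
    near=(x>.35)&(x<.7)&(y>-.05)&(y<.2)
    bl=(H>100)&(H<125)&(S>120)&near
    r('lidtop',cv2.erode((bl&(z>.060)).astype(np.uint8),np.ones((2,2)))>0)
    r('plate',near&(V<70)&(z>.09)&(z<.2)&(x<.5)); r('plateTop',near&(V<90)&(z>.138)&(z<.2)&(x<.5))
    pk=(x>.38)&(x<.5)&(y>-.24)&(y<-.13)&(z>.013)&(z<.03)&(S>80)
    r('packtop',pk)
    r('magtop',pk&(H>145)&(H<172)); r('greentop',pk&(H>60)&(H<95))
    # anything above z>0.03 in work area, component list
    m=((z>.03)&(z<.4)&(x>.25)&(x<.8)&(abs(y)<.5)).astype(np.uint8)
    k,l,s,ce=cv2.connectedComponentsWithStats(m)
    for i in range(1,k):
        if s[i,4]>30:
            q=P[l==i]; print('  tall',s[i],np.percentile(q,2,0),np.percentile(q,98,0))
E
python3 m2.py
```

```text
scene0 lidtop 803 ((0.5166747570037842, 0.07872270792722702), (0.11503824591636658, 0.12499567121267319), 85.94083404541016) zmed 0.0676116026379634 z98 0.0710069502957609
scene0 plate 276 ((0.4576098322868347, 0.08863415569067001), (0.07187996059656143, 0.009586384519934654), 86.02731323242188) zmed 0.1208508847118473 z98 0.14543872332076874
scene0 plateTop 56 ((0.45832231640815735, 0.08801029622554779), (0.06860759854316711, 0.007173020392656326), 85.27066802978516) zmed 0.14285339519209744 z98 0.14675767291855354
scene0 packtop 378 ((0.4542476534843445, -0.183691143989563), (0.08045058697462082, 0.07455292344093323), 62.49602508544922) zmed 0.016682916932636682 z98 0.019899923197454882
scene0 magtop 114 ((0.4571205675601959, -0.1936776489019394), (0.0653393566608429, 0.015457970090210438), 63.32305908203125) zmed 0.016708203165987368 z98 0.019276140358918857
scene0 greentop 254 ((0.43210357427597046, -0.1807558536529541), (0.0652361512184143, 0.03245452046394348), 62.38921356201172) zmed 0.01666177512185857 z98 0.019539495580008222
  tall [ 287   47  163  179 4621] [ 0.6949 -0.187
[... 1910 characters left out ...]
.01632012241394698 z98 0.018687863843892795
side0 greentop 219 ((0.43504059314727783, -0.18124902248382568), (0.06533493101596832, 0.032413192093372345), 60.20085906982422) zmed 0.0161338894773696 z98 0.01838855827427519
  tall [236  50  15  37 295] [0.2504 0.4703 0.3022] [0.2928 0.4987 0.3985]
  tall [  354    56   190   333 16492] [ 0.5837 -0.4924  0.0328] [0.7969 0.3647 0.3956]
  tall [ 301  119   61  164 4208] [ 0.4577 -0.2059  0.0315] [0.6139 0.4524 0.1533]
  tall [298 137  20  19 138] [0.4456 0.4564 0.0303] [0.5087 0.4991 0.0798]
  tall [293 225  19  12 175] [ 0.4302 -0.0445  0.0316] [0.4763 0.005  0.0365]
  tall [296 297  14  12 122] [ 0.4375 -0.2965  0.0307] [ 0.4626 -0.2751  0.0488]
```

```bash
cat > m3.py <<'E'
from h import *
np.set_printoptions(precision=4,suppress=True,linewidth=220)
A=[]
for n in ['scene0','side0']:
    c=np.load(f'pics/{n}.npz'); P=pts(c); A.append(P.reshape(-1,3))
    fr=c['frame']; hsv=cv2.cvtColor(fr,cv2.COLOR_RGB2HSV);H,S,V=[hsv[...,i] for i in range(3)]
    x,y,z=P[...,0],P[...,1],P[...,2]
    bl=(H>100)&(H<125)&(S>120)&(x>.4)&(x<.65)&(y>-.05)&(y<.2)
    q=P[bl&(z<.055)&(z>.012)&(y<.05)&(x>.47)]   # right wall
    k=np.polyfit(q[:,0],q[:,1],1); r=q[:,1]-np.polyval(k,q[:,0]); print(n,'rightwall slope deg',np.degrees(np.arctan(k[0])),'y at x=.52',np.polyval(k,.52),len(q),r.std())
    q=P[bl&(z>.062)]; print('lid z',np.median(q[:,2]), 'hull x',np.percentile(q,[1,99],0))
    R=np.array([[np.cos(-.09),-np.sin(-.09)],[np.sin(-.09),np.cos(-.09)]])
    print('in yaw -.09 frame about (.52,.083):',np.percentile((q[:,:2]-[.52,.083])@R,[0.5,2,98,99.5],0))
A=np.vstack(A); A=A[(A[:,2]>-.05)&(A[:,2]<1)]
def hm(x0,x1,y0,y1,d):
    xs=np.arange(x0,x1,d); ys=np.arange(y1,y0,-d)
    print('x:',(xs*1000).round().astype(int))
    for yy in ys:
        row=[]
        for xx in xs:
            s=A[(A[:,0]>=xx)&(A[:,0]<xx+d)&(A[:,1]<=yy)&(A[:,1]>yy-d)]
            row.append('%4d'%(s[:,2].max()*1000) if len(s) else '   .')
        print('%5d'%(yy*1000),' '.join(row))
print('wide'); hm(.36,.86,-.36,.5,.02*1.25)
print('pack'); hm(.38,.54,-.27,-.11,.01)
E
python3 m3.py
```

```text
scene0 rightwall slope deg -5.363704516746846 y at x=.52 0.024095947282574554 263 0.0015260182173953104
lid z 0.06758772219917553 hull x [[0.4529 0.0211 0.0625]
 [0.5823 0.1394 0.1029]]
in yaw -.09 frame about (.52,.083): [[-0.0646 -0.0612]
 [-0.0636 -0.0597]
 [ 0.0599  0.0549]
 [ 0.0627  0.0584]]
side0 rightwall slope deg -5.6551866911729745 y at x=.52 0.024737629050742553 244 0.0017704862402520005
lid z 0.06673259750728522 hull x [[0.4563 0.0217 0.0626]
 [0.5841 0.1413 0.076 ]]
in yaw -.09 frame about (.52,.083): [[-0.0615 -0.0599]
 [-0.0581 -0.0585]
 [ 0.0615  0.0563]
 [ 0.0642  0.0591]]
wide
x: [360 385 410 435 460 485 510 535 560 585 610 635 660 685 710 735 760 785 810 835]
  500    6   32   21   66   82   88   29  145  161    .    .    0  543   33   28   28   54   13   11   11
  475   10   23   25   51   49   44   33  163  166  160   93   37  545   41   41   27   18    .    .    .
  449    0    0    0    4    0   -2    0   99  165  165  116   42  549   44   39    .   49    .   89    .
  424    2    7    8    7    3    4    5  101  167  163  161   43  550   44   40   53   70   9
[... 4222 characters left out ...]
 20   18   18   18   15    1   22   47   60   53   35   25   44
 -209    3    3    2    2   19   18   18   17   10   13   14   52   51   51   22   19   17
 -219    2    2    2    2   15   15   19   16   15   14   16   30   26   37   18   16   19
 -229    2    2    4   14   14    2    2    2    3    1    7   20   18   16    5    2    8
 -239    2    2   15   16    3    3    1    2    2    1    3    2    3    1    2    2    2
 -249    2   15   16    3    1    3    2    2    0    0    2    2    3    2    2    2    2
 -259   12   15   15    1    3    1   31   -1    1    2    2    1    1    3    3    2    2
 -269   17   14    2    3    3   35   46   45   35    0    1    3    2    3    3    1    2
```

```bash
cat > plan.py <<'E'
from h import *
from scipy.spatial.transform import Rotation as Ro
np.set_printoptions(precision=4,suppress=True,linewidth=200)
C=np.array([.520,.0835,0]); YAW=-.095
RB=Ro.from_euler('z',YAW).as_matrix()
def b2w(p): return C+RB@np.array(p)
def w2b(p): return RB.T@(np.array(p)-C)
def push_rot(beta):   # columns tool x,y,z in world, box-aligned
    x=[np.sin(beta),0,-np.cos(beta)]; y=[-np.cos(beta),0,-np.sin(beta)]
    return RB@np.array([x,y,np.cross(x,y)]).T
def down_rot(a):      # jaw axis azimuth a
    x=np.array([0,0,-1.]); z=np.array([np.cos(a),np.sin(a),0]); return np.array([x,np.cross(z,x),z]).T
def rows(p0,R0,way,dec=1):
    """way: list of (p,R,n). prints rows; simulates rounding"""
    p,R=np.array(p0,float),np.array(R0,float); out=[]
    for q,Q,n in way:
        for k in range(n):
            t=R.T@(q-p)/(n-k); w=Ro.from_matrix(R.T@Q).as_rotvec()/(n-k)
            t=np.round(t*1000,dec); w=np.round(w,3); out.append(list(t)+list(w))
            p=p+R@t/1000; R=R@Ro.from_rotvec(w).as_matrix()
    for i in range(0,len(out),10):
        print(','.join('['*0+','.join('%g'%(v+0.) for v in r)+' ' for r in out[i:i+10]))
    print('end',p); return p,R
def cur():
    s=env.sense(); return s['eef_pos'],s['tcp_rot']
E
python3 - <<'E'
from plan import *
p,R=cur(); b=.5; Q=push_rot(b)
ct=np.array([-.085,0,.110]); tcp=b2w(ct-.011*np.array([np.cos(b),0,np.sin(b)]))
print(tcp); print(Ro.from_matrix(R.T@Q).as_rotvec())
rows(p,R,[(tcp+[0,0,.08],Q,10),(tcp,Q,3)])
E
```

```text
[0.4258 0.0925 0.1047]
[-0.3627 -0.0941 -0.4947]
4.6,-33.9,-30.1,-0.036,-0.009,-0.049 ,6,-32.5,-31.3,-0.036,-0.009,-0.05 ,7.3,-31.1,-32.5,-0.036,-0.01,-0.049 ,8.4,-29.5,-33.7,-0.036,-0.009,-0.05 ,9.6,-27.8,-34.8,-0.036,-0.01,-0.049 ,10.5,-26,-35.9,-0.037,-0.009,-0.05 ,11.4,-24.1,-36.9,-0.036,-0.01,-0.049 ,12.2,-22.2,-37.8,-0.037,-0.009,-0.05 ,13,-20.2,-38.7,-0.036,-0.01,-0.049 ,13.4,-18,-39.6,-0.037,-0.009,-0.05 
23.4,12.8,0,0,0,0 ,23.4,12.8,0,0,0,0 ,23.4,12.7,0.1,0.001,0,0 
end [0.4258 0.0925 0.1048]
```

```bash
python3 -m crank '[4.6,-33.9,-30.1,-0.036,-0.009,-0.049,6,-32.5,-31.3,-0.036,-0.009,-0.05,7.3,-31.1,-32.5,-0.036,-0.01,-0.049,8.4,-29.5,-33.7,-0.036,-0.009,-0.05,9.6,-27.8,-34.8,-0.036,-0.01,-0.049,10.5,-26,-35.9,-0.037,-0.009,-0.05,11.4,-24.1,-36.9,-0.036,-0.01,-0.049,12.2,-22.2,-37.8,-0.037,-0.009,-0.05,13,-20.2,-38.7,-0.036,-0.01,-0.049,13.4,-18,-39.6,-0.037,-0.009,-0.05]' 0 40
python3 - <<'E'
from plan import *
s=env.sense();print(s)
p,R=cur(); b=.5; Q=push_rot(b)
ct=np.array([-.085,0,.110]); tcp=b2w(ct-.011*np.array([np.cos(b),0,np.sin(b)]))
rows(p,R,[(tcp,Q,4)])
grab('side','side1.png');grab('scene','scene1.png')
E
```

```text
t: 1.15
eef_pos: [0.4259, 0.0918, 0.1852]
tcp_rot: [[0.481, -0.872, 0.092], [-0.045, 0.08, 0.996], [-0.876, -0.483, -0.0]]
contact_force: [1.1, 0.3, 0.3]
finger_gap: 0.0002
{'t': 1.15, 'joint_positions': array([ 0.1498, -0.1185,  2.1974, -0.2123,  0.5818, -1.18  ]), 'qvel': array([-1.5475, -0.1775,  0.5169,  0.669 , -1.1559, -2.2046]), 'effort': array([  8.6036, -16.7951, -23.4584,  -1.2671,  -1.2401,   2.0084]), 'eef_pos': array([0.4259, 0.0918, 0.1852]), 'tcp_rot': array([[ 0.4806, -0.8721,  0.0919],
       [-0.0445,  0.0804,  0.9958],
       [-0.8758, -0.4827, -0.0002]]), 'contact_force': array([1.1391, 0.3005, 0.2957]), 'torque': array([0.0792, 0.1971, 0.0094]), 'finger_gap': 0.00021162577323015726}
17.6,9.8,0.2,0.001,0,0.001 ,17.6,9.7,0.2,0.001,0,0.001 ,17.6,9.7,0.1,0,0.001,0.001 ,17.6,9.7,0.2,0.001,0,0.001 
end [0.4258 0.0925 0.1048]
```

```bash
python3 -m crank '[23.4,12.8,0,0,0,0,23.4,12.8,0,0,0,0,23.4,12.7,0,0,0,0,0,0,0,0,0,0,0,0,0,0,0,0]'
python3 - <<'E'
from plan import *
s=env.sense();print(s['joint_positions'],s['contact_force'],s['torque'],w2b(s['eef_pos']))
c=grab('side','side2.png');d=grab('scene','scene2.png')
a=np.hstack([cv2.resize(x['frame'][130:260,230:360],None,fx=3,fy=3) for x in(c,d)])
cv2.imwrite('pics/two2.png',a[:,:,::-1])
E
```

```text
t: 1.75
eef_pos: [0.426, 0.0936, 0.1051]
tcp_rot: [[0.477, -0.874, 0.094], [-0.044, 0.083, 0.996], [-0.878, -0.479, 0.001]]
contact_force: [-0.5, -0.2, 0.4]
finger_gap: -0.0
[ 0.1555  0.0194  2.3403 -0.3869  0.3171 -0.9811] [-0.4533 -0.2427  0.38  ] [ 0.031   0.2578 -0.0932] [-0.0945  0.0012  0.1051]
```

View pics/two2.png

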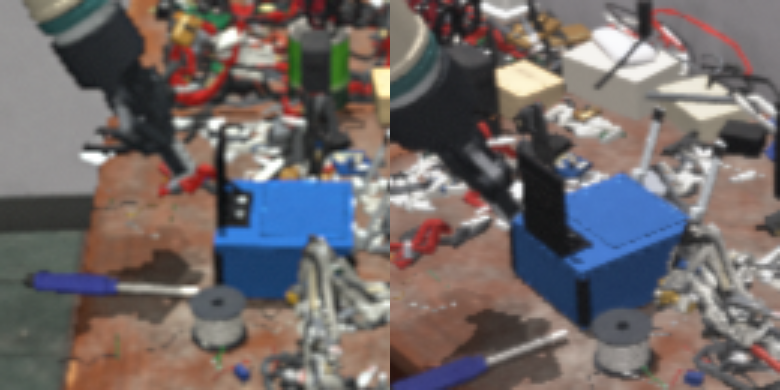

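```bash
cat > arc.py <<'E'
from plan import *
b=.5
def tcp(th,s=None,back=0):
    if s is None: s=.050+.011*th
    c=np.array([.065,0,.060])+.130*np.array([-np.cos(th),0,np.sin(th)])+s*np.array([np.sin(th),0,np.cos(th)])
    c=c-back*np.array([np.cos(th),0,-np.sin(th)])
    return b2w(c-.011*np.array([np.cos(b),0,np.sin(b)]))
def theta(p):  # lid angle & s if corner touches the face
    c=w2b(p)+.011*np.array([np.cos(b),0,np.sin(b)])-[.065,0,.060]
    r2=c[0]**2+c[2]**2; s=np.sqrt(r2-.130**2)
    # c=130*(-cos,sin)+s*(sin,cos)
    th=np.arctan2(s*c[0]+.13*c[2], s*c[2]-.13*c[0]); return th,s
E
python3 - <<'E'
from arc import *
Q=push_rot(b); p=tcp(0,.05,.02)
print(tcp(0,.05,.02),theta(tcp(1.0)))
w=[(tcp(0,.05,.002),Q,3)]+[(tcp(t),Q,1) for t in np.arange(.03,1.23,.04)]
rows(p,Q,w)
E
```

```text
[0.4258 0.0925 0.1047] (np.float64(1.000000000000001), np.float64(0.060999999999999846))
2.9,-5.3,0,0,0,0 ,2.9,-5.2,0,0,0,0 ,2.8,-5.3,0,0,0,0 ,-2,-5.1,0,0,0,0 ,-3.7,-4.7,0,0,0,0 ,-3.6,-4.8,0,0,0,0 ,-3.3,-5,0,0,0,0 ,-3.1,-5.2,0,0,0,0 ,-2.9,-5.2,0,0,0,0 ,-2.7,-5.4,0,0,0,0 
-2.5,-5.5,0,0,0,0 ,-2.2,-5.6,0,0,0,0 ,-2,-5.7,0,0,0,0 ,-1.7,-5.8,0,0,0,0 ,-1.5,-5.9,0,0,0,0 ,-1.3,-5.9,0,0,0,0 ,-1,-6,0,0,0,0 ,-0.7,-6,0,0,0,0 ,-0.5,-6.1,0,0,0,0 ,-0.2,-6.1,0,0,0,0 
0.1,-6.1,0,0,0,0 ,0.3,-6.1,0,0,0,0 ,0.5,-6,0,0,0,0 ,0.8,-6.1,0,0,0,0 ,1.1,-6,0,0,0,0 ,1.4,-6,0,0,0,0 ,1.6,-5.9,0,0,0,0 ,1.8,-5.9,0,0,0,0 ,2.1,-5.7,0,0,0,0 ,2.3,-5.7,0,0,0,0 
2.6,-5.6,0,0,0,0 ,2.9,-5.5,0,0,0,0 ,3,-5.4,0,0,0,0 
end [0.5853 0.0773 0.1989]
```

```bash
python3 -m crank '[2.9,-5.3,0,0,0,0,2.9,-5.2,0,0,0,0,1.4,-2.6,0,0,0,0,1.4,-2.6,0,0,0,0,-1,-2.5,0,0,0,0,-1,-2.6,0,0,0,0,-1.8,-2.4,0,0,0,0,-1.9,-2.3,0,0,0,0]'
python3 - <<'E'
from arc import *
s=env.sense();print(s['joint_positions'],s['contact_force'],theta(s['eef_pos']))
c=grab('side','side3.png');d=grab('scene','scene3.png')
a=np.hstack([cv2.resize(x['frame'][130:260,230:360],None,fx=3,fy=3) for x in(c,d)])
cv2.imwrite('pics/two3.png',a[:,:,::-1])
E
```

```text
t: 2.65
eef_pos: [0.4484, 0.0906, 0.1141]
tcp_rot: [[0.475, -0.875, 0.095], [-0.045, 0.084, 0.995], [-0.879, -0.478, 0.0]]
contact_force: [-2.3, -0.8, -0.4]
finger_gap: -0.0002
[ 0.1339  0.0329  2.29   -0.3228  0.3485 -1.0639] [-2.2884 -0.8468 -0.3544] (np.float64(0.047897057737502385), np.float64(0.05322299941001028))
```

View pics/two3.png

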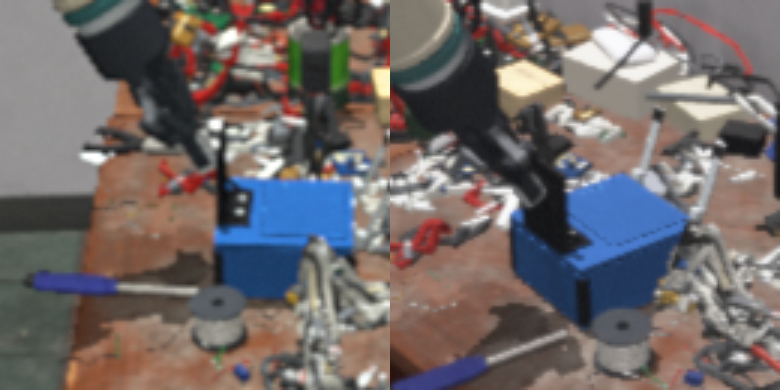

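```bash
python3 -m crank '[-1.9,-2.6,0,0,0,0,-2,-3,0,0,0,0,-2.6,-3.6,0,0,0,0,-2.6,-3.8,0,0,0,0]'
python3 -m crank '[-2.5,-3.9,0,0,0,0,-2.5,-4,0,0,0,0,-2.3,-4.1,0,0,0,0,-2.2,-4.1,0,0,0,0]'
python3 - <<'E'
from arc import *
s=env.sense();print(s['joint_positions'],s['contact_force'],theta(s['eef_pos']))
c=grab('side','side4.png');d=grab('scene','scene4.png')
a=np.hstack([cv2.resize(x['frame'][130:260,230:360],None,fx=3,fy=3) for x in(c,d)])
cv2.imwrite('pics/two4.png',a[:,:,::-1])
E
```

```text
t: 3.15
eef_pos: [0.4567, 0.0901, 0.1293]
tcp_rot: [[0.478, -0.873, 0.095], [-0.045, 0.083, 0.996], [-0.877, -0.48, 0.001]]
contact_force: [-3.5, 0.3, -1.0]
finger_gap: 0.0002
t: 3.55
eef_pos: [0.4668, 0.0894, 0.1457]
tcp_rot: [[0.479, -0.873, 0.095], [-0.044, 0.084, 0.996], [-0.877, -0.481, 0.001]]
contact_force: [-1.8, 0.4, -1.2]
finger_gap: 0.0005
[ 0.1214  0.004   2.211  -0.2386  0.4458 -1.1639] [-1.8178  0.3574 -1.2151] (np.float64(0.28402992919535036), np.float64(0.05680426214875339))
```

View pics/two4.png

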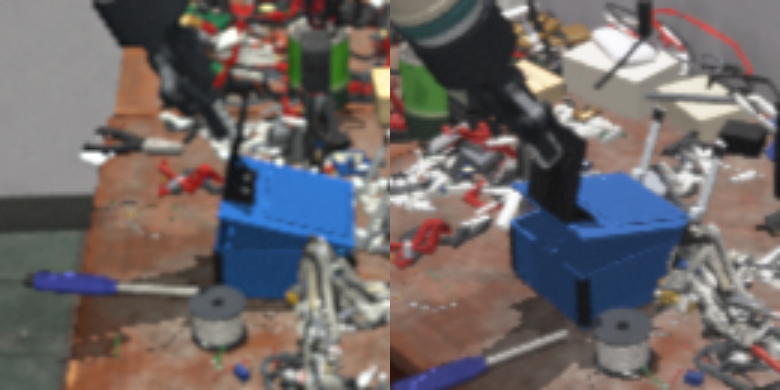

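```bash
python3 - <<'E'
from arc import *
p,R=cur(); Q=push_rot(b); t0,s0=theta(p)
rows(p,R,[(tcp(t,.0568+.009*(t-t0)),Q,1) for t in np.arange(t0+.035,1.3,.035)])
E
```

```text
-1.9,-4.9,-0.8,-0.001,0.001,0.002 ,-1.8,-4.9,0,0,0,0 ,-1.6,-5.1,0,0,0,0 ,-1.3,-5,0,0,0,0 ,-1.3,-5.2,0,0,0,0 ,-1,-5.2,0,0,0,0 ,-0.8,-5.2,0,0,0,0 ,-0.6,-5.2,0,0,0,0 ,-0.5,-5.3,0,0,0,0 ,-0.2,-5.3,0,0,0,0 
0,-5.3,0,0,0,0 ,0.1,-5.3,0,0,0,0 ,0.4,-5.3,0,0,0,0 ,0.5,-5.3,0,0,0,0 ,0.7,-5.2,0,0,0,0 ,1,-5.3,0,0,0,0 ,1.1,-5.2,0,0,0,0 ,1.3,-5.2,0,0,0,0 ,1.5,-5.1,0,0,0,0 ,1.7,-5,-0.1,0,0,0 
1.9,-5,0,0,0,0 ,2.1,-5,0,0,0,0 ,2.2,-4.8,0,0,0,0 ,2.4,-4.8,0,0,0,0 ,2.7,-4.7,0,0,0,0 ,2.7,-4.6,0,0,0,0 ,3,-4.5,0,0,0,0 ,3.1,-4.4,0,0,0,0 
end [0.5987 0.076  0.1984]
```

```bash
python3 -m crank '[-1.9,-4.9,0,0,0,0,-1.8,-4.9,0,0,0,0,-1.6,-5.1,0,0,0,0,-1.3,-5,0,0,0,0,-1.3,-5.2,0,0,0,0,-1,-5.2,0,0,0,0]'
python3 -m crank '[-0.8,-5.2,0,0,0,0,-0.6,-5.2,0,0,0,0,-0.5,-5.3,0,0,0,0,-0.2,-5.3,0,0,0,0,0,-5.3,0,0,0,0,0.1,-5.3,0,0,0,0]'
python3 - <<'E'
from arc import *
s=env.sense();print(s['joint_positions'],s['contact_force'],theta(s['eef_pos']))
c=grab('side','side5.png');d=grab('scene','scene5.png')
a=np.hstack([cv2.resize(x['frame'][130:260,230:360],None,fx=3,fy=3) for x in(c,d)])
cv2.imwrite('pics/two5.png',a[:,:,::-1])
E
```

```text
t: 4.25
eef_pos: [0.489, 0.0871, 0.168]
tcp_rot: [[0.478, -0.873, 0.095], [-0.045, 0.083, 0.996], [-0.877, -0.481, 0.001]]
contact_force: [-3.7, -0.5, 1.2]
finger_gap: -0.0
t: 4.85
eef_pos: [0.5158, 0.0846, 0.1849]
tcp_rot: [[0.479, -0.873, 0.095], [-0.044, 0.084, 0.996], [-0.877, -0.481, 0.001]]
contact_force: [-3.8, -0.0, 2.7]
finger_gap: -0.0
[ 0.091   0.0219  2.0695 -0.1656  0.5619 -1.2665] [-3.8398 -0.0214  2.7275] (np.float64(0.7090008654119315), np.float64(0.06001839091890177))
```

View pics/two5.png

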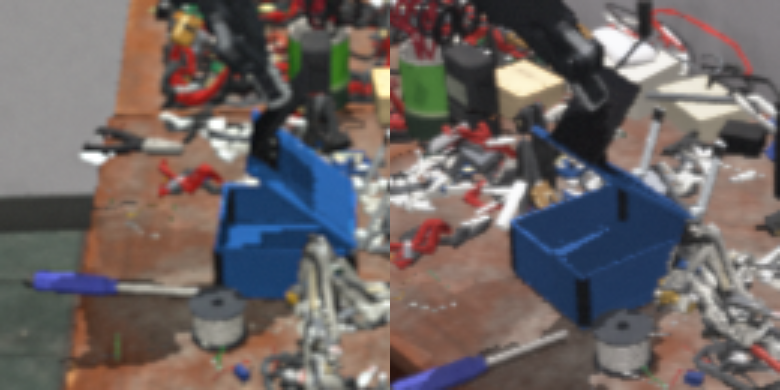

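```bash
python3 -m crank '[0.4,-5.3,0,0,0,0,0.5,-5.3,0,0,0,0,0.7,-5.2,0,0,0,0,1,-5.3,0,0,0,0,1.1,-5.2,0,0,0,0,1.3,-5.2,0,0,0,0]'
python3 -m crank '[1.5,-5.1,0,0,0,0,1.7,-5,0,0,0,0,1.9,-5,0,0,0,0,2.1,-5,0,0,0,0,2.2,-4.8,0,0,0,0,2.4,-4.8,0,0,0,0]'
python3 - <<'E'
from arc import *
s=env.sense();print(s['joint_positions'],s['contact_force'],theta(s['eef_pos']))
c=grab('side','side6.png');d=grab('scene','scene6.png')
a=np.hstack([cv2.resize(x['frame'][110:240,230:360],None,fx=3,fy=3) for x in(c,d)])
cv2.imwrite('pics/two6.png',a[:,:,::-1])
p,R=cur(); Q=push_rot(b); t0,s0=theta(p)
rows(p,R,[(tcp(t,s0+.009*(t-t0)),Q,1) for t in np.arange(t0+.02,2.05,.02)])
E
```

```text
t: 5.55
eef_pos: [0.5458, 0.0818, 0.1956]
tcp_rot: [[0.479, -0.873, 0.095], [-0.044, 0.084, 0.996], [-0.877, -0.481, 0.001]]
contact_force: [-3.3, 1.0, 4.1]
finger_gap: -0.0001
t: 6.15
eef_pos: [0.5781, 0.0788, 0.2002]
tcp_rot: [[0.481, -0.872, 0.094], [-0.044, 0.083, 0.996], [-0.876, -0.483, 0.001]]
contact_force: [-3.0, -0.2, 7.1]
finger_gap: -0.0001
[ 0.063   0.095   1.9447 -0.1311  0.6072 -1.3239] [-2.9996 -0.2244  7.1099] (np.float64(1.1246453365597646), np.float64(0.06545782500489647))
1.5,-2.7,-0.8,-0.001,0.001,0.004 ,1.6,-2.6,0,0,0,0 ,1.6,-2.7,0,0,0,0 ,1.6,-2.5,0,0,0,0 ,1.8,-2.6,0,0,0,0 ,1.7,-2.5,0,0,0,0 ,1.9,-2.5,0,0,0,0 ,1.8,-2.5,0,0,0,0 ,2,-2.4,0,0,0,0 ,2,-2.3,0,0,0,0 
2,-2.4,0,0,0,0 ,2.1,-2.2,0,0,0,0 ,2.1,-2.3,0,0,0,0 ,2.2,-2.2,0,0,0,0 ,2.2,-2.1,0,0,0,0 ,2.3,-2.1,0,0,0,0 ,2.3,-2.1,0,0,0,0 ,2.4,-2,0,0,0,0 ,2.4,-2,0,0,0,0 ,2.4,-1.9,0,0,0,0 
2.5,-1.8,0,0,0,0 ,2.5,-1.8,0,0,0,0 ,2.6,-1.8,0,0,0,0 ,2.6,-1.7,0,0,0,0 ,2.6,-1.6,0,0,0,0 ,2.7,-1.6,0,0,0,0 ,2.7,-1.6,0,0,0,0 ,2.8,-1.4,-0.1,0,0,0 ,2.8,-1.5,0,0,0,0 ,2.8,-1.3,0,0,0,0 
2.8,-1.3,0,0,0,0 ,2.9,-1.3,0,0,0,0 ,2.9,-1.2,0,0,0,0 ,2.9,-1.1,0,0,0,0 ,2.9,-1.1,0,0,0,0 ,3,-1,0,0,0,0 ,3,-0.9,0,0,0,0 ,3,-0.9,0,0,0,0 ,3,-0.8,0,0,0,0 ,3,-0.7,0,0,0,0 
3.1,-0.7,0,0,0,0 ,3.1,-0.7,0,0,0,0 ,3.1,-0.5,0,0,0,0 ,3.1,-0.5,0,0,0,0 ,3.1,-0.4,0,0,0,0 ,3.1,-0.4,0,0,0,0 
end [0.6998 0.0663 0.1364]
```

View pics/two6.png

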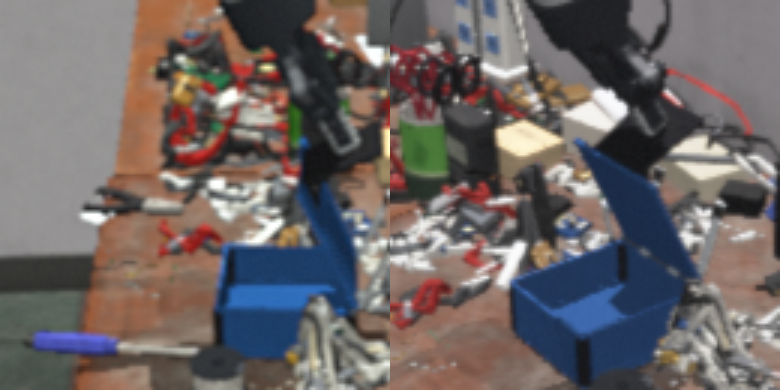

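```bash
python3 -m crank '[1.5,-2.7,0,0,0,0]'; python3 -m crank '[0,0,0,0,0,0]';python3 -m crank '[1.6,-2.6,0,0,0,0,1.6,-2.7,0,0,0,0]' ;  python3 -c "
from arc import *
s=env.sense();print(s['contact_force'],theta(s['eef_pos']))"
```

```text
t: 6.35
eef_pos: [0.5813, 0.0785, 0.2005]
tcp_rot: [[0.481, -0.871, 0.094], [-0.044, 0.083, 0.996], [-0.875, -0.483, 0.001]]
contact_force: [-1.6, 0.1, 7.2]
finger_gap: -0.0004
t: 6.45
eef_pos: [0.5816, 0.0784, 0.2005]
tcp_rot: [[0.482, -0.871, 0.095], [-0.044, 0.083, 0.996], [-0.875, -0.484, 0.001]]
contact_force: [-2.2, -0.1, 7.2]
finger_gap: -0.0002
t: 6.65
eef_pos: [0.588, 0.0779, 0.2008]
tcp_rot: [[0.483, -0.871, 0.094], [-0.044, 0.083, 0.996], [-0.875, -0.485, 0.001]]
contact_force: [-1.2, 0.4, 8.3]
finger_gap: -0.0001
[-1.2469  0.4284  8.2881] (np.float64(1.1775189395261432), np.float64(0.06789692961006265))
```

```bash
python3 -m crank '[0.1,-1,0,0,0,0]'; python3 -m crank '[0.1,-1,0,0,0,0]';  python3 -c "
from arc import *
s=env.sense();print(s['contact_force'],theta(s['eef_pos']))
c=grab('side','side7.png');d=grab('scene','scene7.png')
a=np.hstack([cv2.resize(x['frame'][110:210,270:370],None,fx=4,fy=4) for x in(c,d)])
cv2.imwrite('pics/two7.png',a[:,:,::-1])
"
```

```text
t: 6.75
eef_pos: [0.5889, 0.0778, 0.2009]
tcp_rot: [[0.482, -0.871, 0.094], [-0.044, 0.083, 0.996], [-0.875, -0.484, 0.001]]
contact_force: [-1.7, 0.7, 6.3]
finger_gap: 0.0003
t: 6.85
eef_pos: [0.5894, 0.0777, 0.2009]
tcp_rot: [[0.481, -0.871, 0.095], [-0.044, 0.083, 0.996], [-0.875, -0.483, 0.001]]
contact_force: [-1.7, 1.2, 4.6]
finger_gap: -0.0003
[-1.6695  1.2326  4.5547] (np.float64(1.1838562566549895), np.float64(0.06838350770321218))
```

View pics/two7.png

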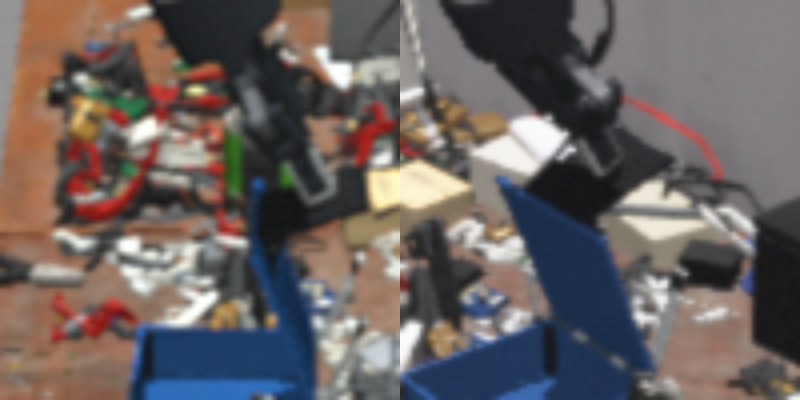

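```bash
cat > st.py <<'E'
from arc import *
s=env.sense(); th,ss=theta(s['eef_pos']); f=RB.T@s['contact_force']
print('th %.3f s %.4f N %.2f t(out on finger) %.2f | %s'%(th,ss,-f[0]*np.cos(th)+f[2]*np.sin(th),f[0]*np.sin(th)+f[2]*np.cos(th),f))
E
python3 -m crank '[1.6,-3,0,0,0,0,1.6,-3,0,0,0,0]' >/dev/null; python3 st.py; python3 -m crank '[1.7,-2.9,0,0,0,0,1.7,-2.9,0,0,0,0]' >/dev/null; python3 st.py
```

```text
th 1.219 s 0.0700 N 6.16 t(out on finger) 0.44 | [-1.7131  0.6559  5.9375]
th 1.255 s 0.0716 N 4.10 t(out on finger) 0.96 | [-0.3574  1.1979  4.1933]
```

```bash
python3 -m crank '[1.8,-2.8,0,0,0,0,1.8,-2.8,0,0,0,0]' >/dev/null; python3 st.py; python3 -m crank '[1.9,-2.8,0,0,0,0,1.9,-2.7,0,0,0,0]' >/dev/null; python3 st.py;python3 -m crank '[2,-2.7,0,0,0,0]' >/dev/null; python3 st.py
```

```text
th 1.291 s 0.0729 N 4.77 t(out on finger) 1.08 | [-0.2815  1.2532  4.8779]
th 1.325 s 0.0743 N 4.82 t(out on finger) 1.03 | [-0.1725  1.9878  4.9283]
th 1.343 s 0.0748 N 4.17 t(out on finger) 1.66 | [0.6795 1.2852 4.4374]
```

```bash
cat > look.py <<'E'
import sys
from arc import *
n=sys.argv[1]
c=grab('side','side'+n+'.png');d=grab('scene','scene'+n+'.png')
a=np.hstack([cv2.resize(x['frame'][110:210,270:370],None,fx=4,fy=4,interpolation=cv2.INTER_CUBIC) for x in(c,d)])
cv2.imwrite('pics/two'+n+'.png',a[:,:,::-1])
# lid plane fit from blue points above box
for k in (c,d):
    P=pts(k);hsv=cv2.cvtColor(k['frame'],cv2.COLOR_RGB2HSV);B=(P.reshape(-1,3)-C)@RB
    m=((hsv[...,0]>100)&(hsv[...,0]<125)&(hsv[...,1]>110)).ravel()&(B[:,2]>.075)&(B[:,2]<.22)&(abs(B[:,1])<.062)&(B[:,0]>-.08)&(B[:,0]<.2)
    q=B[m]
    if len(q)>30:
        k2=np.polyfit(q[:,2]-.06,q[:,0]-.065,1); r=q[:,0]-.065-np.polyval(k2,q[:,2]-.06)
        k2=np.polyfit(q[abs(r)<.006][:,2]-.06,q[abs(r)<.006][:,0]-.065,1)
        print('lid angle',np.pi/2+np.arctan(k2[0]),'offset at hinge z',k2[1],'n',len(q),'zmax',np.percentile(q[:,2],98))
E
python3 look.py 8
```

```text
lid angle 1.4343829165933946 offset at hinge z 0.004697731511112376 n 137 zmax 0.19000643039136375
lid angle 1.4459996576572207 offset at hinge z 0.001309273227658066 n 889 zmax 0.18997570060538302
```

View pics/two8.png

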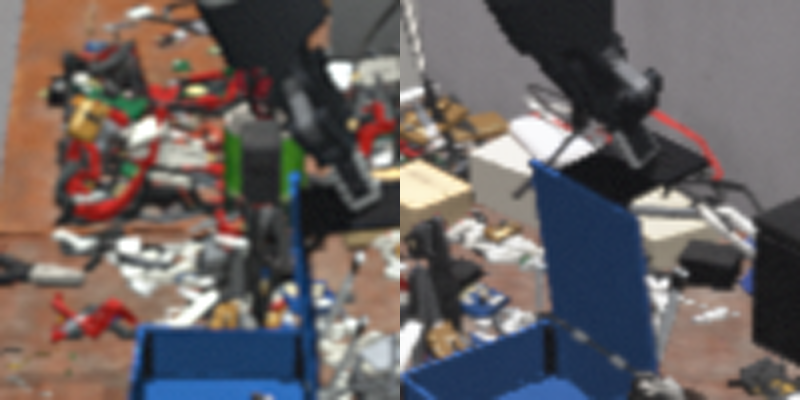

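```bash
python3 -m crank '[2.1,-2.3,0,0,0,0]' >/dev/null; python3 st.py; python3 -m crank '[2.2,-2.2,0,0,0,0]' >/dev/null; python3 st.py;python3 -m crank '[2.2,-2.1,0,0,0,0]' >/dev/null; python3 st.py;python3 -m crank '[2.3,-2,0,0,0,0]' >/dev/null; python3 st.py;  python3 look.py 9
```

```text
th 1.359 s 0.0754 N 4.95 t(out on finger) 1.69 | [0.6149 0.9745 5.1955]
th 1.377 s 0.0760 N 5.93 t(out on finger) 1.13 | [-0.03    1.6944  6.0384]
th 1.395 s 0.0766 N 6.02 t(out on finger) 1.57 | [0.4948 1.4258 6.1993]
th 1.413 s 0.0772 N 5.31 t(out on finger) 2.52 | [1.6486 1.0732 5.6384]
lid angle 1.5347143562960968 offset at hinge z 0.003310122441176562 n 115 zmax 0.19066074919975184
lid angle 1.5367988004709232 offset at hinge z 0.0013100815985051166 n 958 zmax 0.19022233774845845
```

```bash
cat > nxt.py <<'E'
import sys,numpy as np
th,s,ds,dth,n=map(float,sys.argv[1:6])
tx=np.array([.482,-.876]);ty=np.array([-.876,-.482])
for i in range(int(n)):
    d=(130*dth+ds)*np.array([np.sin(th),np.cos(th)])+s*dth*np.array([np.cos(th),-np.sin(th)])
    print('%.3f: %.1f,%.1f'%(th,d@tx,d@ty)); th+=dth; s+=ds
E
python3 -m crank '[1.6,-2.4,0,0,0,0]' >/dev/null; python3 st.py; python3 -m crank '[2.0,-2.5,0,0,0,0]' >/dev/null; python3 st.py;python3 -m crank '[2.2,-2.4,0,0,0,0]' >/dev/null; python3 st.py; python3 look.py 10
```

```text
th 1.425 s 0.0777 N 4.04 t(out on finger) 1.45 | [0.849  1.9687 4.2045]
th 1.443 s 0.0782 N 3.22 t(out on finger) 2.05 | [1.6234 2.0373 3.4543]
th 1.461 s 0.0787 N 3.95 t(out on finger) 1.31 | [0.8709 1.8758 4.0671]
lid angle 1.6066610639758971 offset at hinge z 0.0012287902489555688 n 129 zmax 0.19028246383696046
lid angle 1.5969701631907667 offset at hinge z 0.0015653833877740076 n 1017 zmax 0.1900547614282671
```

View pics/two10.png

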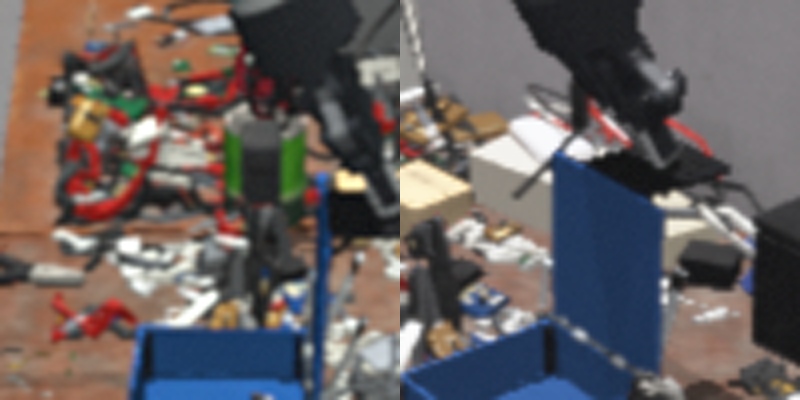

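```bash
python3 nxt.py 1.60 53 .4 .02 12; python3 -m crank '[2.4,-2.2,0,0,0,0]' >/dev/null; python3 st.py; python3 -m crank '[2.4,-2.1,0,0,0,0]' >/dev/null; python3 st.py;python3 -m crank '[2.4,-2.1,0,0,0,0]' >/dev/null; python3 st.py; python3 look.py 11
```

```text
1.600: 2.4,-2.0
1.620: 2.5,-2.0
1.640: 2.5,-1.9
1.660: 2.6,-1.9
1.680: 2.6,-1.8
1.700: 2.7,-1.8
1.720: 2.7,-1.7
1.740: 2.7,-1.7
1.760: 2.8,-1.6
1.780: 2.8,-1.5
1.800: 2.9,-1.5
1.820: 2.9,-1.4
th 1.477 s 0.0792 N 3.68 t(out on finger) 0.83 | [0.4793 2.0036 3.7391]
th 1.496 s 0.0797 N 3.82 t(out on finger) 1.31 | [1.0184 2.5029 3.9045]
th 1.514 s 0.0803 N 2.91 t(out on finger) 0.49 | [0.3281 2.4786 2.934 ]
lid angle 1.6730976696159163 offset at hinge z 0.0007651144295882876 n 180 zmax 0.18961363050591176
lid angle 1.6686477781166085 offset at hinge z 0.0012328313212707877 n 1089 zmax 0.18898349686616533
```

```bash
python3 -m crank '[2.6,-2,0,0,0,0]' >/dev/null; python3 st.py; python3 -m crank '[2.6,-1.9,0,0,0,0]' >/dev/null; python3 st.py;python3 -m crank '[2.6,-1.9,0,0,0,0]' >/dev/null; python3 st.py; python3 look.py 12
```

```text
th 1.531 s 0.0807 N 2.42 t(out on finger) 1.68 | [1.5846 2.2833 2.4835]
th 1.551 s 0.0812 N 2.24 t(out on finger) 1.69 | [1.6395 1.673  2.2761]
th 1.570 s 0.0816 N 2.00 t(out on finger) 1.19 | [1.1892 1.9823 1.9998]
lid angle 1.7421978139043175 offset at hinge z 0.0007162478708528704 n 247 zmax 0.18737852652281056
lid angle 1.738728443415523 offset at hinge z 0.001306973085940451 n 1136 zmax 0.1878176261668787
```

View pics/two12.png

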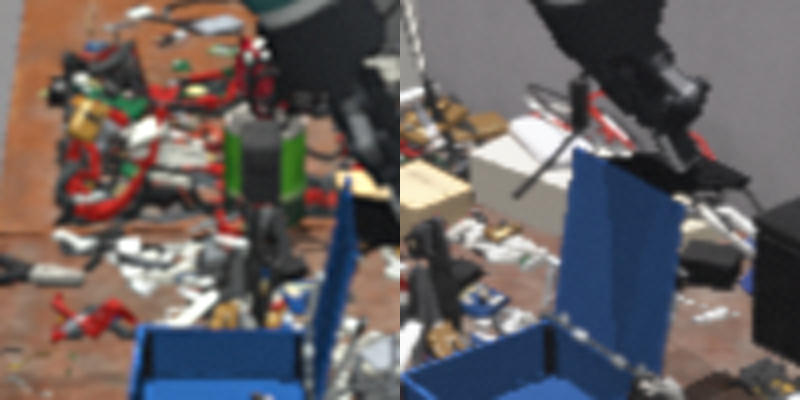

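Lid at about 1.74 rad in both views, and the force is fading towards 2 N. I'll continue in small steps.

```bash
python3 -m crank '[2.2,-1.5,0,0,0,0]' >/dev/null; python3 st.py; python3 -m crank '[2.2,-1.5,0,0,0,0]' >/dev/null; python3 st.py; python3 look.py 13;python3 -m crank '[2.2,-1.4,0,0,0,0]' >/dev/null; python3 st.py; python3 look.py 14
```

```text
th 1.583 s 0.0819 N 2.12 t(out on finger) 1.86 | [1.8859 1.6192 2.0962]
th 1.599 s 0.0823 N 1.13 t(out on finger) 0.43 | [0.4649 1.3304 1.1137]
lid angle 1.7808318406235866 offset at hinge z 0.0006267558603332869 n 275 zmax 0.18680244636664428
lid angle 1.7758237877555134 offset at hinge z 0.0013878428353565418 n 1149 zmax 0.18644742832743263
th 1.613 s 0.0827 N 1.25 t(out on finger) -0.02 | [0.0295 0.1894 1.2461]
lid angle 1.7961309908037888 offset at hinge z 0.0007710572695324983 n 300 zmax 0.18624571560601058
lid angle 1.8088862311607503 offset at hinge z 0.0011973354224284717 n 1175 zmax 0.18571939721143477
```

```bash
python3 -m crank '[0,0,0,0,0,0]' >/dev/null; python3 st.py; python3 look.py 15;python3 -m crank '[1.7,-1,0,0,0,0]' >/dev/null; python3 st.py; python3 look.py 16;python3 -m crank '[0,0,0,0,0,0]' >/dev/null; python3 st.py; python3 look.py 17
```

```text
th 1.622 s 0.0810 N -0.65 t(out on finger) 0.26 | [ 0.2277 -0.2282 -0.6652]
lid angle 1.9344625320062074 offset at hinge z 0.0007594404429478674 n 403 zmax 0.18095075397756216
lid angle 1.9273119534150132 offset at hinge z 0.001544057741796109 n 1218 zmax 0.18075413387773548
th 1.622 s 0.0833 N 0.97 t(out on finger) 0.25 | [ 0.2943 -0.871   0.9552]
lid angle 1.9337702453895422 offset at hinge z 0.000825753097117411 n 407 zmax 0.1810013283645666
lid angle 1.9278964217771746 offset at hinge z 0.0013932861734657627 n 1220 zmax 0.18034989798979614
th 1.620 s 0.0838 N 0.81 t(out on finger) -0.34 | [-0.3004  0.7064  0.8211]
lid angle 1.9346619852514442 offset at hinge z 0.0007918532311024218 n 406 zmax 0.18087792069622627
lid angle 1.9288717687114456 offset at hinge z 0.0014247767703889417 n 1222 zmax 0.18064870373877104
```

The lid has tipped over and now rests at about 1.93 rad in both views. It hasn't moved over three looks, and the finger force is about zero. I'll withdraw upward and move to the pack.

```bash
python3 - <<'E'
from arc import *
p,R=cur(); print(p,w2b(p)); 
up=p+[0,0,.06]; up2=b2w(w2b(p)+[-.05,0,.10])
p1,R1=rows(p,R,[(up,R,4),(up2,R,3)])
Q=down_rot(np.radians(-28.5)); pk=np.array([.4415,-.1853,.16])
rows(p1,R1,[(pk,Q,18)])
E
```

```text
[0.6649 0.0704 0.1806] [0.1455 0.0007 0.1806]
-13.2,-7.2,0,0,0,0 ,-13.1,-7.2,0,0,0,0 ,-13.2,-7.2,0,0,0,0 ,-13.1,-7.2,0.1,0,0,0 ,-19.7,8.2,0,0,0,0 ,-19.7,8.2,0,0,0,0 ,-19.7,8.3,0,0,0,0 
end [0.6152 0.0751 0.2805]
1.9,10.4,-15.3,0.107,0.027,0.018 ,2.5,8.7,-16.3,0.107,0.027,0.018 ,3.1,6.9,-17,0.107,0.027,0.018 ,3.7,4.9,-17.6,0.107,0.027,0.018 ,4.2,3,-17.9,0.107,0.027,0.018 ,4.7,1,-18,0.107,0.027,0.018 ,5.2,-1,-17.9,0.107,0.028,0.018 ,5.7,-3,-17.5,0.107,0.027,0.018 ,6.1,-5,-16.9,0.107,0.028,0.018 ,6.4,-6.9,-16.1,0.107,0.027,0.018 
6.7,-8.6,-15.1,0.107,0.027,0.018 ,7,-10.3,-13.9,0.107,0.028,0.018 ,7.1,-11.9,-12.5,0.107,0.027,0.018 ,7.2,-13.2,-10.9,0.107,0.028,0.018 ,7.2,-14.5,-9.2,0.107,0.027,0.018 ,7.2,-15.5,-7.5,0.107,0.027,0.018 ,7.1,-16.3,-5.5,0.107,0.028,0.017 ,6.9,-16.9,-3.6,0.107,0.027,0.018 
end [ 0.4415 -0.1853  0.16  ]
```

```bash
python3 -m crank '[-13.2,-7.2,0,0,0,0,-13.1,-7.2,0,0,0,0,-13.2,-7.2,0,0,0,0,-13.1,-7.2,0,0,0,0,-19.7,8.2,0,0,0,0,-19.7,8.2,0,0,0,0,-19.7,8.3,0,0,0,0]' 
python3 -m crank '[1.9,10.4,-15.3,0.107,0.027,0.018,2.5,8.7,-16.3,0.107,0.027,0.018,3.1,6.9,-17,0.107,0.027,0.018,3.7,4.9,-17.6,0.107,0.027,0.018,4.2,3,-17.9,0.107,0.027,0.018,4.7,1,-18,0.107,0.027,0.018,5.2,-1,-17.9,0.107,0.028,0.018,5.7,-3,-17.5,0.107,0.027,0.018,6.1,-5,-16.9,0.107,0.028,0.018,6.4,-6.9,-16.1,0.107,0.027,0.018]' 76
python3 -m crank '[6.7,-8.6,-15.1,0.107,0.027,0.018,7,-10.3,-13.9,0.107,0.028,0.018,7.1,-11.9,-12.5,0.107,0.027,0.018,7.2,-13.2,-10.9,0.107,0.028,0.018,7.2,-14.5,-9.2,0.107,0.027,0.018,7.2,-15.5,-7.5,0.107,0.027,0.018,7.1,-16.3,-5.5,0.107,0.028,0.017,6.9,-16.9,-3.6,0.107,0.027,0.018,0,0,0,0,0,0,0,0,0,0,0,0]'
python3 - <<'E'
from plan import *
s=env.sense();print(s['joint_positions'],s['contact_force'])
grab('wrist','wrist18.png'); grab('scene','scene18.png')
E
python3 look.py 18
```

```text
t: 11.45
eef_pos: [0.6145, 0.075, 0.2809]
tcp_rot: [[0.478, -0.873, 0.095], [-0.045, 0.084, 0.995], [-0.877, -0.48, 0.001]]
contact_force: [1.2, -0.3, 0.4]
finger_gap: -0.0002
t: 12.45
eef_pos: [0.5182, -0.0701, 0.2136]
tcp_rot: [[0.201, -0.33, 0.922], [-0.15, 0.92, 0.362], [-0.968, -0.211, 0.135]]
contact_force: [0.5, 0.2, 0.4]
finger_gap: 0.065
t: 13.45
eef_pos: [0.4416, -0.1856, 0.16]
tcp_rot: [[0.001, 0.477, 0.879], [0.0, 0.879, -0.477], [-1.0, 0.001, 0.001]]
contact_force: [0.7, -0.9, 0.6]
finger_gap: 0.0651
[-0.5439  0.1861  1.8165  0.001   1.1383 -0.0475] [ 0.7145 -0.8793  0.6131]
lid angle 1.9364269721816196 offset at hinge z 0.0006972518578144692 n 416 zmax 0.18127816074498218
lid angle 1.9235424268831873 offset at hinge z 0.0016524151153934632 n 765 zmax 0.18025112163087004
```

View pics/wrist18.png

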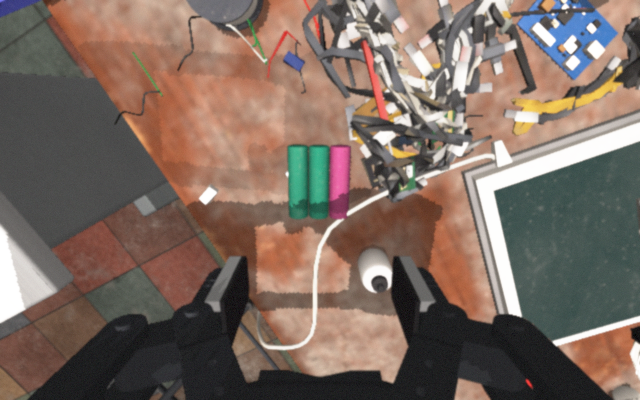

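View pics/scene18.png

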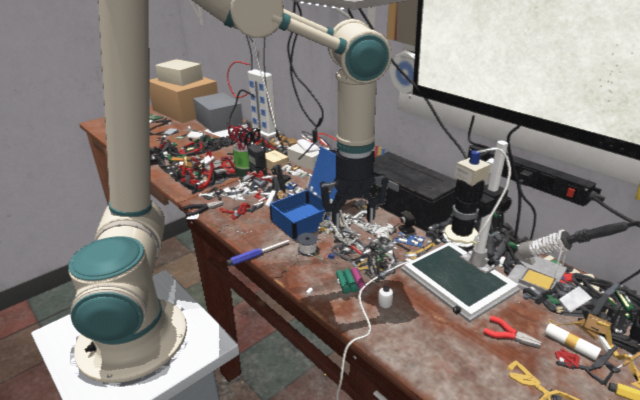

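```bash
python3 - <<'E'
from plan import *
c=np.load('pics/wrist18.npz'); hsv=cv2.cvtColor(c['frame'],cv2.COLOR_RGB2HSV);P=pts(c)
H,S=hsv[...,0],hsv[...,1]
m=((((H>60)&(H<95))|((H>145)&(H<172)))&(S>90)&(P[...,0]>.38)&(P[...,0]<.5)&(P[...,1]>-.25)&(P[...,1]<-.12)).astype(np.uint8)
k,l,s,ce=cv2.connectedComponentsWithStats(cv2.morphologyEx(m,cv2.MORPH_CLOSE,np.ones((5,5))))
i=1+s[1:,4].argmax(); q=(l==i)
print(s[i],cv2.minAreaRect(np.argwhere(q)[:,::-1].astype(np.float32)))
(u,v),_,_=cv2.minAreaRect(np.argwhere(q)[:,::-1].astype(np.float32))
T=c['world_from_camera'];f=200/np.tan(np.radians(c['fov_y'])/2)
d=T[:3,:3]@[(u-c['cx'])/f,(v-c['cy'])/f,1]; 
for h in (.009,.016):print('ray at z',h,T[:3,3]+d*(h-T[2,3])/d[2])
B=P[q&(m>0)]; B=B[B[:,2]>.012]; print(np.median(B,0),cv2.minAreaRect(B[:,:2].astype(np.float32)))
# local frame clutter heights round right finger
Q=down_rot(np.radians(-28.5)); cen=np.array([.4415,-.1853,0])
L=(P.reshape(-1,3)-cen); X=L@Q[:,2]*1000; Y=L@Q[:,1]*1000; Z=L[:,2]*1000
for y in range(35,-50,-5):
    print('%4d'%y,' '.join('%3d'%(Z[(X>=x)&(X<x+4)&(Y<=y)&(Y>y-5)].max() if ((X>=x)&(X<x+4)&(Y<=y)&(Y>y-5)).any() else -9) for x in range(-56,64,4)))
E
```

```text
[ 288  145   62   74 4355] ((318.5, 181.5), (73.0, 61.0), 90.0)
ray at z 0.009 [ 0.4423 -0.1833  0.009 ]
ray at z 0.016 [ 0.4432 -0.1818  0.016 ]
[ 0.4429 -0.1815  0.0162] ((0.44232627749443054, -0.1833162009716034), (0.0644114688038826, 0.05319714546203613), 61.31155776977539)
  35   0   1   1   0   0   0   1  16  17  20  17  15  16  19  18  16  15  18  18  18  14   1  36  45  49  54  55  55  56  56
  30   1   1   1   1   1   1   0  16  17  18  17  14  17  18  18  17  14  17  18  18  15   0   0  38  -9  51  54  56  58  57
  25   1   0   0   0   1   0   1  16  18  18  17  14  17  18  19  16  14  17  18  17  15   1   0   6   7  47  51  52  58  60
  20   1   0   1   1   1 237 245 247 248 248 248  14  17  18  18  16  14 248 248 248 248 247 239 231   7  38  43  48  52  61
  15 243 229 214 222 230 237 243 246 246 245 245 242 242 243 243 242 243 242 246 245 245 245 238 231 224 216 219 243 243 243
  10 241 231 220 222 230 236 204  15  18 239 241 241 241 241 241 241 241 241 240  18  14 216 236 232 224 220 221 241 241 239
   5 237 222 221 219   1 236 204  16  18  18  17  13  17  18  18  16  1
[... 603 characters left out ...]
 14  17  18  18  16  15  17  18  18  14  14  15  13   0   1   1   1   0   0
 -25   0   0   1   1   0   0   0  16  18  18  17  13  16  18  18  16  15  17  18  16  15  13   0   0   1   1   1   1   1   1
 -30   1   0   1   0   1   1   1  14  15  15  15  12  15  16  16  14  12  15  17  16  12   0   1   0   1   0   1   1   0   1
 -35   0   1   1   0   0   1   0   0   1   1   0   0   0   0   0   0  13  14  13   0   1   0   1   0   0   0   0   1   1   0
 -40   1   0   1   0   1   1   0   0   0   0   0   1   0   1   0  13  15  11   0   0   1   0   1   0   1   2   1   0   0   1
 -45   0   0   0   1   0   0   1   1   0   0   1   0   1   1  13  14  13   0   0   1   0   0   0   0   0   1   1   2   0   1
```

```bash
python3 -m crank '[25,0,0,0,0,0,25,0,0,0,0,0,25,0,0,0,0,0,20,0,0,0,0,0,15,0,0,0,0,0,10,0,0,0,0,0,5,0,0,0,0,0]' 73
python3 -m crank '[5,0,0,0,0,0,5,0,0,0,0,0,5,0,0,0,0,0]'
python3 -m crank '[5,0,0,0,0,0,4,0,0,0,0,0,4,0,0,0,0,0]'
python3 -m crank '[3,0,0,0,0,0,2,0,0,0,0,0,0,0,0,0,0,0]'
```

```text
t: 14.35
eef_pos: [0.4417, -0.1848, 0.0345]
tcp_rot: [[0.0, 0.476, 0.88], [0.001, 0.88, -0.476], [-1.0, 0.001, -0.0]]
contact_force: [0.2, -0.3, -0.6]
finger_gap: 0.062
t: 14.65
eef_pos: [0.4421, -0.1856, 0.0202]
tcp_rot: [[0.002, 0.477, 0.879], [-0.0, 0.879, -0.477], [-1.0, 0.001, 0.002]]
contact_force: [0.7, -0.4, 0.4]
finger_gap: 0.0625
t: 14.95
eef_pos: [0.4417, -0.1854, 0.0068]
tcp_rot: [[0.001, 0.477, 0.879], [0.0, 0.879, -0.477], [-1.0, 0.001, 0.001]]
contact_force: [-0.8, 0.3, -0.8]
finger_gap: 0.0624
t: 15.25
eef_pos: [0.4415, -0.1853, 0.0018]
tcp_rot: [[0.0, 0.477, 0.879], [0.001, 0.879, -0.477], [-1.0, 0.001, 0.0]]
contact_force: [0.7, 0.3, -0.3]
finger_gap: 0.0623
```

```bash
python3 -m crank '[0,0,0,0,0,0,0,0,0,0,0,0,0,0,0,0,0,0,0,0,0,0,0,0,0,0,0,0,0,0]' 40 35
python3 -m crank '[-5,0,0,0,0,0,-10,0,0,0,0,0,-15,0,0,0,0,0,-20,0,0,0,0,0,0,0,0,0,0,0]'
python3 - <<'E'
from plan import *
c=grab('side','side20.png');d=grab('wrist','wrist20.png')
a=np.hstack([cv2.resize(c['frame'][200:330,230:360],(390,390)),cv2.resize(d['frame'],(400,250))[:390] if 0 else cv2.copyMakeBorder(cv2.resize(d['frame'],(400,250)),0,140,0,0,0)])
cv2.imwrite('pics/two20.png',a[:,:,::-1])
E
```

```text
t: 15.75
eef_pos: [0.4417, -0.1854, 0.0024]
tcp_rot: [[0.001, 0.477, 0.879], [0.0, 0.879, -0.477], [-1.0, 0.001, 0.001]]
contact_force: [-1.3, 1.4, 6.5]
finger_gap: 0.0533
t: 16.25
eef_pos: [0.4436, -0.1865, 0.0544]
tcp_rot: [[0.006, 0.477, 0.879], [-0.003, 0.879, -0.477], [-1.0, 0.0, 0.006]]
contact_force: [-0.2, 0.3, -1.1]
finger_gap: 0.053
```

View pics/two20.png

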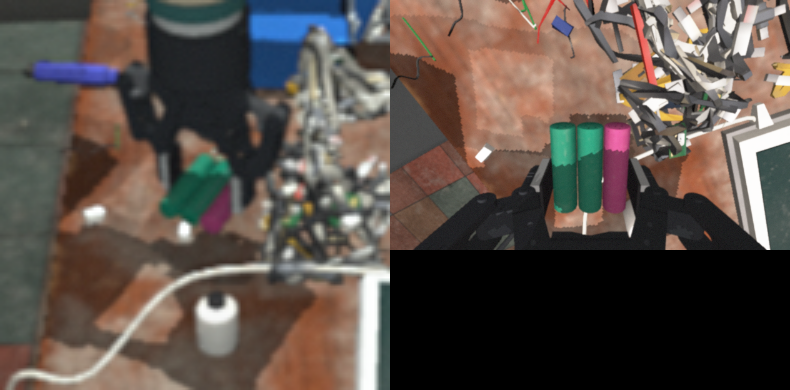

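```bash
python3 - <<'E'
from plan import *
p,R=cur(); Q=down_rot(YAW); R0=down_rot(np.radians(-28.5))
p=np.array([.4415,-.1853,.052])
t=b2w([0,-.002,.18])
print(t)
p1,_=rows(p,R0,[(np.array([.4415,-.1853,.15]),R0,4),(t,Q,10)])
E
```

```text
[0.5198 0.0815 0.18  ]
-24.5,0,0,0,0,0 ,-24.5,0,0,0,0,0 ,-24.5,0,0,0,0,0 ,-24.5,0,0,0,0,0 ,-3,27.2,-5.8,-0.04,0,0 ,-3,27.4,-4.8,-0.04,0,0 ,-3,27.6,-3.7,-0.04,0,0 ,-3,27.7,-2.5,-0.04,0,0 ,-3,27.8,-1.4,-0.04,0,0 ,-3,27.8,-0.3,-0.04,0,0 
-3,27.8,0.8,-0.041,0,0 ,-3,27.7,1.9,-0.04,0,0 ,-3,27.6,3,-0.041,0,0 ,-3,27.5,4.1,-0.04,0,0 
end [0.5198 0.0815 0.18  ]
```

```bash
python3 -m crank '[-15,0,0,0,0,0,-24.5,0,0,0,0,0,-24.5,0,0,0,0,0,-24.5,0,0,0,0,0,-10,0,0,0,0,0,-3,15.2,-3.8,-0.02,0,0,-3,25.4,-4.8,-0.04,0,0,-3,27.6,-3.7,-0.04,0,0,-3,27.7,-2.5,-0.04,0,0,-3,27.8,-1.4,-0.04,0,0]'
python3 -m crank '[-3,27.8,-0.3,-0.04,0,0,-3,27.8,0.8,-0.041,0,0,-3,27.7,1.9,-0.04,0,0,-3,27.6,3,-0.041,0,0,-3,22,3.5,-0.04,0,0,0,17,2,-0.02,0,0,0,0,0,0,0,0,0,0,0,0,0,0]'
python3 - <<'E'
from plan import *
p,R=cur(); print(w2b(p)); Q=down_rot(YAW)
rows(p,R,[(b2w([0,-.002,.12]),Q,1)])
c=grab('side','side21.png');d=grab('wrist','wrist21.png');e=grab('scene','scene21.png')
a=np.hstack([cv2.resize(c['frame'][90:250,230:390],(400,400)),cv2.resize(e['frame'][90:250,230:390],(400,400))])
cv2.imwrite('pics/two21.png',a[:,:,::-1])
E
python3 look.py 21b
```

```text
t: 17.35
eef_pos: [0.4773, -0.0647, 0.1642]
tcp_rot: [[-0.002, 0.31, 0.951], [0.001, 0.951, -0.31], [-1.0, 0.0, -0.002]]
contact_force: [0.4, -1.1, -1.6]
finger_gap: 0.0531
t: 18.15
eef_pos: [0.5213, 0.0778, 0.1793]
tcp_rot: [[-0.002, 0.094, 0.996], [-0.001, 0.996, -0.094], [-1.0, -0.001, -0.002]]
contact_force: [-0.4, 0.1, -1.4]
finger_gap: 0.0529
[ 0.0018 -0.0055  0.1793]
59.3,3.5,-1.7,0.001,-0.002,0.001 
end [0.5198 0.0815 0.12  ]
lid angle 1.9351239970697276 offset at hinge z 0.0008040204498335159 n 416 zmax 0.18087565902435998
lid angle 1.9265104937335407 offset at hinge z 0.0014959433981475711 n 1219 zmax 0.18109330425772555
```

View pics/two21.png

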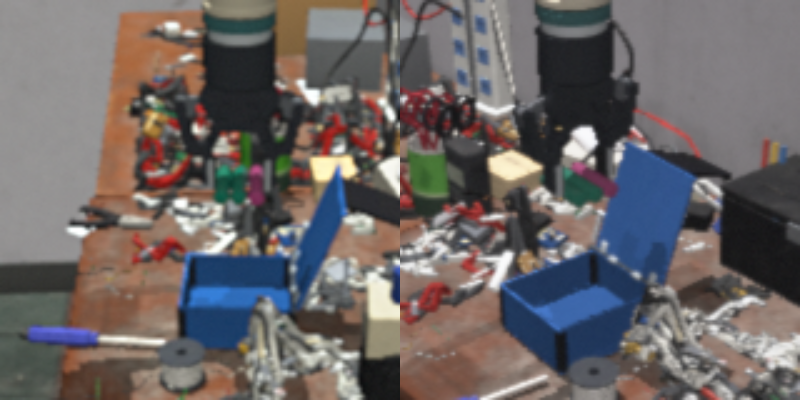

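View pics/wrist21.png

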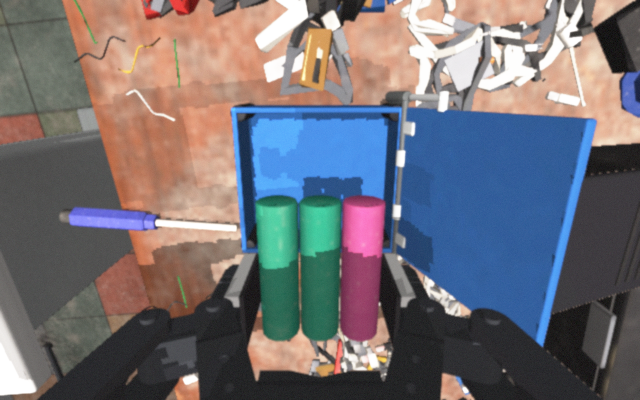

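```bash
cat > pk.py <<'E'
import sys
from plan import *
c=np.load('pics/%s.npz'%sys.argv[1]); hsv=cv2.cvtColor(c['frame'],cv2.COLOR_RGB2HSV);P=(pts(c)-C)@RB
H,S=hsv[...,0],hsv[...,1]
for nm,m in (('green',(H>60)&(H<95)),('mag',(H>145)&(H<175))):
    m=m&(S>80)&(abs(P[...,0])<.08)&(abs(P[...,1])<.08)&(P[...,2]>.015); q=P[m]
    A=np.c_[q[:,:2],np.ones(len(q))]; k=np.linalg.lstsq(A,q[:,2],rcond=None)[0]
    print(nm,len(q),'slope x,y',k[:2],'range',np.percentile(q,[1,50,99],0).round(4).tolist(),cv2.minAreaRect(q[:,:2].astype(np.float32)))
m=(H>100)&(H<125)&(S>110)&(abs(P[...,0])<.07)&(abs(P[...,1])<.07)&(P[...,2]>.052)&(P[...,2]<.066)
q=P[m]; print('rim',np.percentile(q,[1,99],0))
E
python3 pk.py wrist21
```

```text
green 10917 slope x,y [0.1753 0.128 ] range [[-0.0244, -0.0347, 0.1813], [-0.0078, 0.0023, 0.1931], [0.0101, 0.0285, 0.1954]] ((-0.006387188099324703, -0.0007485821843147278), (0.13866129517555237, 0.05707699805498123), 66.1126480102539)
mag 5617 slope x,y [-1.345  0.136] range [[0.0117, -0.0354, 0.1792], [0.0195, 0.0017, 0.193], [0.0287, 0.0284, 0.1954]] ((0.008338432759046555, 0.0045579299330711365), (0.06027161702513695, 0.15023717284202576), 32.07579803466797)
rim [[-0.0641 -0.0571  0.0524]
 [ 0.0675  0.0613  0.0657]]
```

```bash
cat >> pk.py <<'E'
m=(((H>60)&(H<95))|((H>145)&(H<175)))&(S>80)&(abs(P[...,0])<.08)&(abs(P[...,1])<.08)&(P[...,2]>.015); q=P[m]
for y in np.arange(-.035,.035,.007):
    s=q[(q[:,1]>y)&(q[:,1]<y+.007)]; print('%.3f'%y, [round(float(np.percentile(s[abs(s[:,0]-xc)<.009][:,2],95)),4) if (abs(s[:,0]-xc)<.009).sum()>5 else None for xc in (-.017,.001,.019)])
E
python3 pk.py wrist21 | tail -10
```

```text
-0.035 [0.1949, 0.1948, 0.1948]
-0.028 [0.1949, 0.1948, 0.1948]
-0.021 [0.1949, 0.1949, 0.1947]
-0.014 [0.1948, 0.1949, 0.1947]
-0.007 [0.1949, 0.1948, 0.1949]
-0.000 [0.1949, 0.1949, 0.1949]
0.007 [0.1949, 0.1948, 0.1948]
0.014 [0.1949, 0.1947, 0.1948]
0.021 [0.1947, 0.1948, 0.1948]
0.028 [0.1937, 0.1933, 0.1932]
```

```bash
python3 -m crank '[10,4,0,0,0,0,20,0,0,0,0,0,20,0,0,0,0,0,20,0,0,0,0,0,20,0,0,0,0,0,20,0,0,0,0,0,15,0,0,0,0,0,10,0,0,0,0,0,8,0,0,0,0,0,5,0,0,0,0,0]'
python3 -m crank '[3,0,0,0,0,0,2,0,0,0,0,0]'
python3 -m crank '[2,0,0,0,0,0]';python3 -m crank '[1,0,0,0,0,0]'
python3 -c "
from plan import *
print(w2b(cur()[0]))"
```

```text
t: 19.4
eef_pos: [0.5226, 0.082, 0.0321]
tcp_rot: [[0.0, 0.095, 0.995], [0.0, 0.995, -0.095], [-1.0, 0.0, 0.0]]
contact_force: [-0.1, -0.4, -1.9]
finger_gap: 0.0532
t: 19.6
eef_pos: [0.523, 0.082, 0.0278]
tcp_rot: [[0.002, 0.095, 0.995], [0.0, 0.995, -0.095], [-1.0, 0.0, 0.001]]
contact_force: [0.4, -0.2, -1.4]
finger_gap: 0.0531
t: 19.7
eef_pos: [0.5231, 0.0821, 0.026]
tcp_rot: [[0.002, 0.095, 0.995], [0.0, 0.995, -0.095], [-1.0, 0.0, 0.002]]
contact_force: [-0.5, 0.3, -1.5]
finger_gap: 0.0532
t: 19.8
eef_pos: [0.5229, 0.082, 0.0249]
tcp_rot: [[0.001, 0.095, 0.995], [0.0, 0.995, -0.095], [-1.0, 0.0, 0.001]]
contact_force: [-0.5, -0.6, -0.8]
finger_gap: 0.0531
[ 0.003  -0.0012  0.0249]
```

```bash
for i in 1; do python3 -m crank '[1.5,0,0,0,0,0]'|grep -E 'eef|cont'; python3 -m crank '[1,0,0,0,0,0]'|grep -E 'eef|cont'; python3 -m crank '[1,0,0,0,0,0]'|grep -E 'eef|cont'; done
```

```text
eef_pos: [0.5229, 0.082, 0.0234]
contact_force: [-0.4, 0.2, -1.9]
eef_pos: [0.5228, 0.082, 0.0223]
contact_force: [-0.0, 0.2, -1.3]
eef_pos: [0.5227, 0.082, 0.0212]
contact_force: [0.2, -0.2, -2.1]
```

```bash
python3 -m crank '[0.7,0,0,0,0,0]'|grep -E 'eef|cont'; python3 -m crank '[0.7,0,0,0,0,0]'|grep -E 'eef|cont'; python3 -m crank '[0.7,0,0,0,0,0]'|grep -E 'eef|cont'
```

```text
eef_pos: [0.5227, 0.082, 0.0205]
contact_force: [-0.4, -0.7, 4.3]
eef_pos: [0.5227, 0.082, 0.0204]
contact_force: [-2.6, -0.6, 9.5]
eef_pos: [0.5227, 0.082, 0.0204]
contact_force: [-4.4, 0.6, 14.8]
```

```bash
python3 -m crank '[-0.8,0,0,0,0,0,-0.4,0,0,0,0,0]'|grep cont; python3 -m crank '[0,0,0,0,0,0,0,0,0,0,0,0,0,0,0,0,0,0]' 74; python3 -m crank '[-5,0,0,0,0,0,-10,0,0,0,0,0,-20,0,0,0,0,0,-25,0,0,0,0,0,-25,0,0,0,0,0,-25,0,0,0,0,0,-25,0,0,0,0,0,-20,-15,0,0,0,0,-10,-20,0,0,0,0,0,0,0,0,0,0]'
python3 - <<'E'
from plan import *
c=grab('side','side22.png');d=grab('wrist','wrist22.png');e=grab('scene','scene22.png')
E
python3 pk.py wrist22; python3 look.py 22b
```

```text
contact_force: [-0.3, -0.8, -0.7]
t: 20.9
eef_pos: [0.5228, 0.082, 0.0202]
tcp_rot: [[0.001, 0.095, 0.995], [0.0, 0.995, -0.095], [-1.0, 0.0, 0.001]]
contact_force: [0.6, 0.6, -0.2]
finger_gap: 0.0631
t: 21.9
eef_pos: [0.5204, 0.0456, 0.188]
tcp_rot: [[0.006, 0.097, 0.995], [-0.001, 0.995, -0.097], [-1.0, -0.0, 0.006]]
contact_force: [0.0, 0.2, 0.4]
finger_gap: 0.0635
green 3201 slope x,y [0.2706 0.0322] range [[-0.0232, -0.0699, 0.0272], [-0.0042, -0.0002, 0.0343], [0.0591, 0.0326, 0.0572]] ((0.008450295776128769, -0.02672935277223587), (0.05894191190600395, 0.13325922191143036), 27.637407302856445)
mag 1491 slope x,y [-1.3994 -0.1056] range [[0.0027, -0.0316, 0.0284], [0.0209, 0.0026, 0.0342], [0.0298, 0.0326, 0.2072]] ((0.00021909549832344055, 0.003283686935901642), (0.09809759259223938, 0.11191192269325256), 89.38568878173828)
rim [[-0.0641 -0.0576  0.0522]
 [ 0.0675  0.061   0.0656]]
-0.035 [0.0361, 0.0354, 0.0361]
-0.028 [0.0361, 0.0361, 0.0361]
-0.021 [0.036, 0.0358, 0.0361]
-0.014 [0.0361, 0.0362, 0.0362]
-0.007 [0.036, 0.0361, 0.0359]
-0.000 [0.036, 0.036, 0.0362]
0.007 [0.0359, 0.036, 0.036]
0.014 [0.0359, 0.0362, 0.0359]
0.021 [0.0361, 0.0361, 0.0362]
0.028 [0.036, 0.0359, 0.0359]
lid angle 1.936851782877936 offset at hinge z 0.0006143745035441852 n 417 zmax 0.18051120568520213
lid angle 1.9268706910887587 offset at hinge z 0.001431919992976227 n 1146 zmax 0.1813294878865259
```

View pics/wrist22.png

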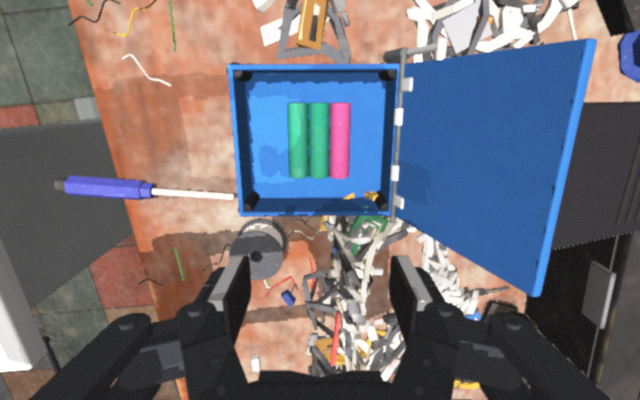

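View pics/scene22.png

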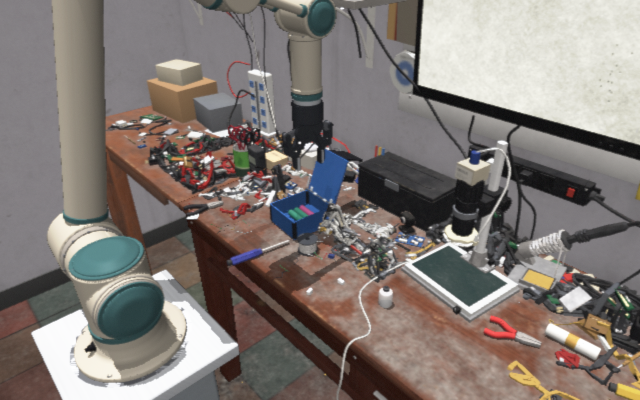

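The wrist view shows the pack lying at (288–350, 102–178), flat in the box. Its top is at 36 mm everywhere, and the lid is still at 1.93 rad. Next I'll check the bystanders against the first picture, then hand in.

```bash
python3 - <<'E'
from plan import *
a=np.load('pics/scene0.npz');b=np.load('pics/scene22.npz')
for nm,(u0,u1,v0,v1) in dict(bottle=(374,398,280,312),spool=(294,322,230,256),meter=(246,268,140,172)).items():
    print(nm,np.abs(a['frame'][v0:v1,u0:u1].astype(int)-b['frame'][v0:v1,u0:u1]).mean(), np.median(np.abs(a['z_map'][v0:v1,u0:u1]-b['z_map'][v0:v1,u0:u1])))
print(env.sense()['contact_force'],env.sense()['t'])
print(ticket.finish_job())
E
```

```text
bottle 2.3684895833333335 0.001816392
spool 11.313186813186814 0.0021798015
meter 1.5890151515151516 0.0031291842
[ 0.4982 -0.2254 -0.3228] 22.15
the job is handed in; nothing more can be done
None
```

The pack of three cells is lying flat on the floor of the blue parts box, and the lid is standing open by itself. I handed the job in at about 22 s.

- **Lid:** I pushed it open by the pull plate with the closed fingers, following the hinge arc. The highest force I read at the end of a step was about 8.4 N, at roughly 1.2–1.3 rad. It faded to about 1 N near 1.8 rad, then the lid tipped over and settled at about 1.93 rad. The cameras showed it still there at every later look.
- **Lid force margin:** My first angle estimate, from the fingertip, read about 0.1 rad too low against the cameras. So that peak may have come close to the 1.3 rad point, where the 9 N limit begins. After it I measured no more than about 6.3 N. Forces were only read at the end of each step, so any brief peak in between was not seen.
- **Pack:** I set it down with a brief 15 N press on the box floor, backed off, and released it. Its top then measured 36 mm at every point, as it should on the 18 mm floor, and it sits near the middle of the box.
- **Bystanders:** The bottle, reel and meter show no depth change in the scene camera beyond about 3 mm of noise. The reel's colours differ a little more, which I put down to the arm's shadow, though I did not check that separately.
- **At hand-in:** The gripper was open and clear of everything, with a contact force of about zero.

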